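# Weigh a lot of conveyor rollers

### The job

Weigh this lot of conveyor rollers together: first screw down the short near-left foot of the bench scale until it stands level and firm on all four feet, then lay the four timber chocks flat on the empty pan, pointing away from you, centred front to back and about 80 mm apart from middle to middle, and press the tare key (the smaller one). Lay every roller on the pan in a gap of its own between two chocks, along them and centred, never letting one go on the pan where no chock is beside it to stop it. When all lie still press the print key (the larger one), and leave the rollers chocked on the level scale and the other things on the bench where they are.

Things in the scene. Friction and masses are not known exactly. Their poses are not given: they have to be found in the camera images.
- scale: bench scale, loose on the bench, 6 kg: steel pan 240 x 350 mm (x by y), its flat top 66 mm above the origin, left and right edges turned up by 5 mm, on a grey H frame with a foot at each end, at x +-160, y +-130 mm. Origin: middle, at the undersides of the feet; x away from the robot, y left, z up from the pan. Three feet are locked and true, the near left one is 3 to 5 mm short
- foot_knob (a point): middle of the upright black ribbed knob (32 mm across, top 12 mm above this point) of the near left foot, 40 mm from the near edge of the pan; grip it from above. A grey arm lies 21 mm below this point. Clockwise from above screws the foot down, 6 mm a turn, and lifts that corner; turns lightly and stays where left; knob and pad turn and move together
- foot_pad (a point): underside of the near left, adjustable foot, on its axis; height 0 when it stands on the bench
- opposite_foot (a point): underside of the far right foot, diagonally opposite the adjustable one. At first it hangs above the bench by as much as the adjustable foot is too short; screw that down by this amount and the scale stands on all four feet (this height 0) and rocks no more; screw further and it tilts the other way
- level_bubble (a point): white round bubble, 12 mm across, in the green tubular level vial (52 mm long, across y) on the near edge of the scale: it runs to the high side, here 4 to 7 mm to the right at first, and stands between the two black marks at the middle of the vial (30 mm right of the middle of the scale) when the scale is level
- tare (a joint): travel of the tare key, 0 (up) to 0.006 m (down); it springs back. Fully down takes about 5 N
- tare_top (a point): top of the tare key: the smaller of two round white keys (20 mm across) on the weight indicator, on the left as seen from the robot, 44 mm above the bench; pressed straight down. The display behind the keys, 38 mm further, rises to 62 mm
- print (a joint): travel of the print key, 0 (up) to 0.006 m (down); it springs back. Fully down takes about 5 N
- print_top (a point): top of the print key: the larger of the two keys (32 mm across), 60 mm to the right of the tare key; pressed straight down
- carton: low green carton with a grooved insert, fixed, 206 x 286 mm (x by y), origin under its middle. Rollers lie along its x in three grooves at y -80, 0 and 80 mm, centres 31 mm above the bench; the insert between them is 16 mm high, the end walls (x +-101 mm) 34 mm, the side walls 20 mm
- chock1_center (a point): centre of a timber chock: a flat batten 210 x 22 x 13 mm with a rubber sole (x along its length, z up), 50 g; at first on a card sheet 3 mm thick
- chock2_center (a point): centre of a timber chock: a flat batten 210 x 22 x 13 mm with a rubber sole (x along its length, z up), 50 g; at first on a card sheet 3 mm thick
- chock3_center (a point): centre of a timber chock: a flat batten 210 x 22 x 13 mm with a rubber sole (x along its length, z up), 50 g; at first on a card sheet 3 mm thick
- chock4_center (a point): centre of a timber chock: a flat batten 210 x 22 x 13 mm with a rubber sole (x along its length, z up), 50 g; at first on a card sheet 3 mm thick
- roller1_center (a point): centre of a steel conveyor roller: a tube 50 mm across and 150 mm long with stub axles of 5 mm at its ends, 0.36 to 0.63 kg; x along its axis (its y and z turn as it rolls); it rolls freely. May be absent: two or three are there
- roller2_center (a point): centre of a steel conveyor roller: a tube 50 mm across and 150 mm long with stub axles of 5 mm at its ends, 0.36 to 0.63 kg; x along its axis (its y and z turn as it rolls); it rolls freely. May be absent: two or three are there
- roller3_center (a point): centre of a steel conveyor roller: a tube 50 mm across and 150 mm long with stub axles of 5 mm at its ends, 0.36 to 0.63 kg; x along its axis (its y and z turn as it rolls); it rolls freely. May be absent: two or three are there
- mug: white mug, 90 mm tall; not part of the job, leave it where it is; origin under its middle
- stapler: stapler, 140 mm long; not part of the job, leave it where it is; origin under its middle
- calculator: desk calculator, 150 x 100 x 20 mm; not part of the job, leave it where it is; origin under its middle
- stamp_pad: ink-stamp pad, 110 x 70 x 20 mm; not part of the job, leave it where it is; origin under its middle
- tape: roll of packing tape standing flat, 90 mm across, 48 mm high; not part of the job, leave it where it is; origin under its middle
- wrench: open-ended spanner lying flat; not part of the job, leave it where it is; origin under its middle
- apple: an apple, 68 mm across; leave it where it is; origin under it as it lies

How it is judged:
On the way, in this order (a step that is already met when the one before it is completed fails the run):
1. the near left foot is screwed down so that the scale stands level on all four feet, hand off (angle between scale's own z axis and vertical below 0.007 rad and height (world z) of foot_pad below 0.0025 m and contact force between the fingers and scale below 0.1 N), for 0.3 s.
2. the four chocks lie flat on the pan, pointing away from the robot, let go (angle between scale's own z axis and vertical below 0.007 rad and height (world z) of foot_pad below 0.0025 m and x of chock1_center in the frame of scale between -0.035 and 0.035 m and y of chock1_center in the frame of scale between -0.15 and 0.15 m and z of chock1_center in the frame of scale between 0.068 and 0.078 m and angle between the x axis of each of chock1_center, chock2_center, chock3_center, chock4_center and the x axis of scale, either way round below 0.15 rad and x of chock2_center in the frame of scale between -0.035 and 0.035 m and y of chock2_center in the frame of scale between -0.15 and 0.15 m and z of chock2_center in the frame of scale between 0.068 and 0.078 m and x of chock3_center in the frame of scale between -0.035 and 0.035 m and y of chock3_center in the frame of scale between -0.15 and 0.15 m and z of chock3_center in the frame of scale between 0.068 and 0.078 m and x of chock4_center in the frame of scale between -0.035 and 0.035 m and y of chock4_center in the frame of scale between -0.15 and 0.15 m and z of chock4_center in the frame of scale between 0.068 and 0.078 m and contact force between the fingers and chock1 below 0.1 N and contact force between the fingers and chock2 below 0.1 N and contact force between the fingers and chock3 below 0.1 N and contact force between the fingers and chock4 below 0.1 N), for 0.3 s.
3. the tare key is pressed with only the four chocks on the pan (angle between scale's own z axis and vertical below 0.007 rad and height (world z) of foot_pad below 0.0025 m and z of each of chock1_center, chock2_center, chock3_center, chock4_center in the frame of scale above 0.066 m and horizontal distance between each of chock1_center, chock2_center, chock3_center, chock4_center and scale below 0.18 m and value of joint tare above 0.004 m and horizontal distance between each of roller1_center, roller2_center, roller3_center and scale above 0.17 m).
4. every roller lies on the pan between two chocks, still and let go (z of roller1_center in the frame of scale between 0.085 and 0.1 m and angle between the x axis of each of roller1_center, roller2_center, roller3_center and the x axis of scale, either way round below 0.15 rad and ((horizontal distance between roller1_center and chock1_center below 0.056 m and horizontal distance between roller1_center and chock2_center below 0.056 m) or (horizontal distance between roller1_center and chock1_center below 0.056 m and horizontal distance between roller1_center and chock3_center below 0.056 m) or (horizontal distance between roller1_center and chock1_center below 0.056 m and horizontal distance between roller1_center and chock4_center below 0.056 m) or (horizontal distance between roller1_center and chock2_center below 0.056 m and horizontal distance between roller1_center and chock3_center below 0.056 m) or (horizontal distance between roller1_center and chock2_center below 0.056 m and horizontal distance between roller1_center and chock4_center below 0.056 m) or (horizontal distance between roller1_center and chock3_center below 0.056 m and horizontal distance between roller1_center and chock4_center below 0.056 m)) and z of roller2_center in the frame of scale between 0.085 and 0.1 m and ((horizontal distance between roller2_center and chock1_center below 0.056 m and horizontal distance between roller2_center and chock2_center below 0.056 m) or (horizontal distance between roller2_center and chock1_center below 0.056 m and horizontal distance between roller2_center and chock3_center below 0.056 m) or (horizontal distance between roller2_center and chock1_center below 0.056 m and horizontal distance between roller2_center and chock4_center below 0.056 m) or (horizontal distance between roller2_center and chock2_center below 0.056 m and horizontal distance between roller2_center and chock3_center below 0.056 m) or (horizontal distance between roller2_center and chock2_center below 0.056 m and horizontal distance between roller2_center and chock4_center below 0.056 m) or (horizontal distance between roller2_center and chock3_center below 0.056 m and horizontal distance between roller2_center and chock4_center below 0.056 m)) and z of roller3_center in the frame of scale between 0.085 and 0.1 m and ((horizontal distance between roller3_center and chock1_center below 0.056 m and horizontal distance between roller3_center and chock2_center below 0.056 m) or (horizontal distance between roller3_center and chock1_center below 0.056 m and horizontal distance between roller3_center and chock3_center below 0.056 m) or (horizontal distance between roller3_center and chock1_center below 0.056 m and horizontal distance between roller3_center and chock4_center below 0.056 m) or (horizontal distance between roller3_center and chock2_center below 0.056 m and horizontal distance between roller3_center and chock3_center below 0.056 m) or (horizontal distance between roller3_center and chock2_center below 0.056 m and horizontal distance between roller3_center and chock4_center below 0.056 m) or (horizontal distance between roller3_center and chock3_center below 0.056 m and horizontal distance between roller3_center and chock4_center below 0.056 m)) and contact force between the fingers and roller1 below 0.1 N and linear speed of each of roller1, roller2, roller3 below 0.02 m/s and contact force between the fingers and roller2 below 0.1 N and contact force between the fingers and roller3 below 0.1 N), for 0.5 s.
5. the print key is pressed with every roller and chock on the level pan, the rollers still (angle between scale's own z axis and vertical below 0.007 rad and height (world z) of foot_pad below 0.0025 m and z of each of roller1_center, roller2_center, roller3_center, chock1_center, chock2_center, chock3_center, chock4_center in the frame of scale above 0.066 m and horizontal distance between each of roller1_center, roller2_center, roller3_center, chock1_center, chock2_center, chock3_center, chock4_center and scale below 0.18 m and linear speed of each of roller1, roller2, roller3 below 0.02 m/s and value of joint print above 0.004 m).
At the end, for the whole second after the job is handed in: Scale level to 0.4 degrees on all four feet; four chocks flat on the pan, lengthwise to 0.15 rad, within 35 mm of its middle in x; each roller still on the pan along the chocks, between two chocks, its centre within 56 mm of the centre of each; nothing held, both keys up (all of step 2 and all of step 4 and value of joint each of tare, print below 0.002 m); the robot touches nothing.
It fails at once if a roller is let go on the pan with no chock within 75 mm of it ((contact force between roller1 and scale above 1 N and contact force between the fingers and roller1 below 0.1 N and horizontal distance between roller1_center and chock1_center above 0.075 m and horizontal distance between roller1_center and chock2_center above 0.075 m and horizontal distance between roller1_center and chock3_center above 0.075 m and horizontal distance between roller1_center and chock4_center above 0.075 m) or (contact force between roller2 and scale above 1 N and contact force between the fingers and roller2 below 0.1 N and horizontal distance between roller2_center and chock1_center above 0.075 m and horizontal distance between roller2_center and chock2_center above 0.075 m and horizontal distance between roller2_center and chock3_center above 0.075 m and horizontal distance between roller2_center and chock4_center above 0.075 m) or (contact force between roller3 and scale above 1 N and contact force between the fingers and roller3 below 0.1 N and horizontal distance between roller3_center and chock1_center above 0.075 m and horizontal distance between roller3_center and chock2_center above 0.075 m and horizontal distance between roller3_center and chock3_center above 0.075 m and horizontal distance between roller3_center and chock4_center above 0.075 m)).
It fails at once if one of the other things on the bench is moved more than 40 mm (distance of any of mug, stapler, calculator, stamp_pad, tape, wrench from where it was at the start of the episode above 0.04 m or distance of apple from where it was at the start of the episode above 0.06 m).
Of roller1, roller2, roller3 only 2 to 3 are there at a start; the rules pass over those that are not, and their reading is None.
At some moment in a run one of chock1, chock4 may be knocked a few centimetres aside while the robot is not near it.
Once in a run the grip may slacken for a moment while it holds something.
It also fails if it takes over 210 s, if anything falls off the work surface, if the arm or the gripper's body presses on something with over 40 N, if the wrist force passes 120 N, or if a joint passes its speed limit or range.

### The arm

A 6-joint arm with a two-finger parallel gripper is mounted at the origin on the work surface. World frame = base frame: x ahead of the robot, y to its left, z up, the work surface at z = 0. Lengths are in m, angles in rad, forces in N, time in s.
With the tool pointing down it reaches from about 0.35 to 0.775 m from the base axis. Payload 5.5 kg.
Tool frame: the origin (TCP) lies at the very end of the fingers, on their centre line; the grasp point (between the pads) lies 19 mm behind it; z points along the fingers, y is the line along which they close (so a half turn about z gives the same grasp; the last joint's range is limited). The gripper opens to 85 mm and grips with 20 to 120 N. Pads are 22 mm wide; open, the fingers measure 114 mm over their backs; the gripper's body (76 mm by 85 mm) begins 54 mm behind the grasp point. The pads swing forward as they close: fully open they stand 13 mm farther back than shut.
Start: joints at [1.192, 0.313, 0.046, 1.304, 0, 1.431], TCP at [0.136, 0.559, 0.231] pointing down, gripper open.
Joint ranges: [-2.76, 2.76], [-0.86, 1.69], [-1.03, 1.26], [-2.2, 2.34], [-1.47, 1.5], [-3.14, 3.14]. Speed limits (rad/s): [2.57, 2.57, 3.14, 3.14, 3.14, 3.14].

### API

Orientations are given as a unit quaternion [w, x, y, z].
In Python, from workcell import env, imaging, ticket gives the robot as it stands. The module is installed in compiled form; this text tells all that it offers.
- The arm moves only by the tool apply_moves, never from a script. Its argument "rows" is a list of rows, each an object with "xyz": the shift along the tool's x, y, z in mm, a list of three; "turn": the turn, a rotation vector about the tool's x, y, z in rad, a list of three; "grip": the opening, from 0 (shut) to 1 (fully open). A call has 1 to 12 rows; each row is the pose to reach, as a shift and turn from the pose commanded when the call began, along the tool's axes at that moment; what a row does not reach only later rows make up. A row lasts 1/12 s, in which the tool goes at most 41.7 mm and 7.16 degrees, less where a joint would pass 70% of its speed; a pose out of reach is approached as far as the arm can. A call with a gripper value outside its range is refused whole. The fingers move at their own pace and stop on an object; "force" is the grip in N (left out, the last holds). Time passes only in rows, so rows that repeat a pose let the fingers close. It gives the time, the measured TCP pose, the force, the opening and the grip force at its end, in the units of the state.
- env.get_state(): the state, without advancing time (a new reading comes with each control period).
- imaging.read_camera(name): name is "scene" or "top" or "wrist"; returns a dict with "color" (420x560x3 uint8, blue, green, red), "z_map" (420x560 float32, m along the optical axis (not along the pixel's ray), 0 where there is no reading), "camera_matrix" (3x3 intrinsics, pixels), "k1" (the pictures are not rectified: a ray, as slopes to the right and down, at radius r is drawn at 1 + k1 r^2 times it, then the intrinsics apply), "view" (4x4, takes a point from world to camera coordinates). Camera axes: x right, y down, z forward; pixel columns grow to the right and rows downward; lengths in m; the calibration is good to about 2 mm. A picture is of the moment at which its call begins.
- ticket.hand_in(): hands the job in; it is judged then, once.
The state is a dict: "clock": time; "joint_pos": joint angles; "qvel": joint speeds; "tau": joint torques, N m; "tcp_pos": TCP position; "orientation": TCP orientation; "wrist_force": force on the tool from outside, world axes, zero at the start; "ft_torque": the same for the moment, N m; "finger_gap": finger opening in m; "grip_force": force on a finger pad.
Only numpy, scipy, OpenCV 4.12 (cv2) and the standard library are available. Lean on these libraries where they do the work, as an engineer would, in place of code of your own. Each camera call takes 0.05 s, during which the arm holds its last target. There are 200 camera calls.

## Working session

There is one attempt and no reset: what is moved stays moved. The work goes in short steps, Python scripts to look and compute and a tool call to move; the robot and the scene stay as the last step left them, time stands still between calls to the robot, and variables do not carry over. Pictures are saved under pics/ and viewed, at most 14 in all, crops included, and the job is handed in when it is done.

Besides the shell and the picture viewer there is one more tool, called after "Call:" by a JSON object that holds its "fn" and its "kwargs", one argument or row to a line. apply_moves: Moves the arm, as the interface text tells. Its arguments: {"type":"object","properties":{"rows":{"type":"array"},"force":{"type":"number"}},"required":["rows"]}

```bash
mkdir -p pics
cat > h.py <<'E'
import numpy as np, cv2
from workcell import env, imaging, ticket
from scipy.spatial.transform import Rotation as R
def cam(n):
    c=imaging.read_camera(n); c['K']=np.array(c['camera_matrix']); c['V']=np.array(c['view']); return c
def rays(c,uv):
    uv=np.asarray(uv,float).reshape(-1,2); K=c['K']
    d=np.c_[(uv[:,0]-K[0,2])/K[0,0],(uv[:,1]-K[1,2])/K[1,1]]
    s=d.copy()
    for _ in range(10): s=d/(1+c['k1']*(s**2).sum(1,keepdims=True))
    return np.c_[s,np.ones(len(s))]
def plane(c,uv,z):
    r=rays(c,uv); Rt=c['V'][:3,:3].T; o=-Rt@c['V'][:3,3]; d=r@Rt.T
    return o+d*((z-o[2])/d[:,2])[:,None]
def depth(c,uv):
    uv=np.asarray(uv).reshape(-1,2).astype(int); z=c['z_map'][uv[:,1],uv[:,0]]
    p=rays(c,uv)*z[:,None]; return (p-c['V'][:3,3])@c['V'][:3,:3]
def cloud(c):
    h,w=c['z_map'].shape; g=np.stack(np.meshgrid(np.arange(w),np.arange(h)),-1).reshape(-1,2)
    return depth(c,g).reshape(h,w,3)
def pix(c,P):
    P=np.asarray(P,float).reshape(-1,3); q=P@c['V'][:3,:3].T+c['V'][:3,3]; s=q[:,:2]/q[:,2:]
    s=s*(1+c['k1']*(s**2).sum(1,keepdims=True)); return s*[c['K'][0,0],c['K'][1,1]]+c['K'][:2,2]
def st():
    s=env.get_state(); return s
def tool(): 
    s=st(); q=np.array(s['orientation']); return np.array(s['tcp_pos']),R.from_quat(q[[1,2,3,0]])
E
python3 - <<'E'
from h import *
np.set_printoptions(precision=3,suppress=True)
s=st(); print(s)
for n in ('top','scene'):
    c=cam(n); cv2.imwrite(f'pics/{n}0.png',c['color']); print(n,c['K'],c['k1'],c['V'])
    np.savez(f'{n}0.npz',**{k:c[k] for k in ('color','z_map','K','V','k1')})
E
```

```text
{'clock': 0.0, 'joint_pos': array([ 1.192,  0.314,  0.045,  1.304, -0.   ,  1.431]), 'qvel': array([-0.001, -0.   , -0.   ,  0.001,  0.001, -0.   ]), 'tau': array([  0.   , -48.063,  29.853,   0.019,  -0.   ,  -0.   ]), 'tcp_pos': array([0.136, 0.558, 0.23 ]), 'orientation': array([-0.   ,  0.119,  0.993, -0.001]), 'wrist_force': array([-0.123,  0.453,  0.528]), 'ft_torque': array([-0.005, -0.036,  0.05 ]), 'grip_force': 0.0, 'finger_gap': 0.08533997656611574}
top [[492.897   0.    278.379]
 [  0.    492.897 200.296]
 [  0.      0.      1.   ]] -0.0251616580337005 [[-0.015 -1.     0.006  0.017]
 [-0.992  0.014 -0.128  0.515]
 [ 0.127 -0.008 -0.992  1.378]
 [ 0.     0.     0.     1.   ]]
scene [[493.883   0.    276.518]
 [  0.    493.883 206.07 ]
 [  0.      0.      1.   ]] -0.08174091598528557 [[-0.232  0.973  0.014  0.116]
 [ 0.829  0.205 -0.52  -0.406]
 [-0.509 -0.109 -0.854  1.874]
 [ 0.     0.     0.     1.   ]]
```

View pics/top0.png

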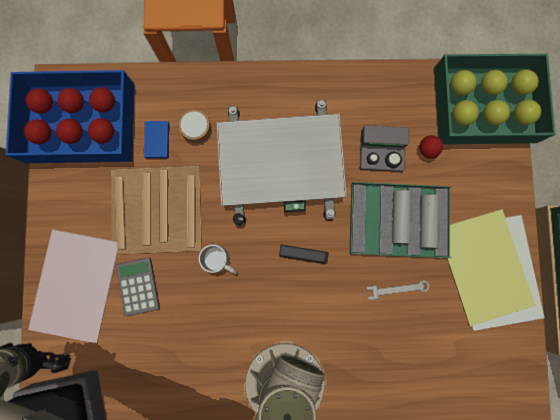

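View pics/scene0.png

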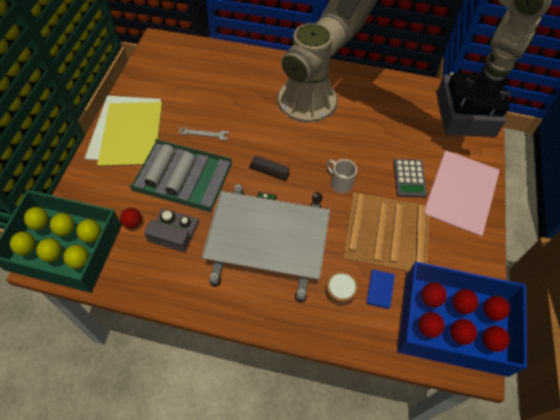

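Top view: chocks on the card at (110–200, 168–253), the scale pan at (218–345, 115–205), its knob at (239,218), and the bubble at (296,205). The keys are at (373,158) for tare and (394,159) for print. Two rollers lie in the carton at (402,216) and (429,220). The scene view shows the same layout.

Run:
```python
from h import *
np.set_printoptions(precision=4,suppress=True)
T=dict(np.load('top0.npz'));S=dict(np.load('scene0.npz'))
for n,c in (('top',T),('scene',S)):
    P=cloud(c); X,Y,Z=P[...,0],P[...,1],P[...,2]; hsv=cv2.cvtColor(c['color'],cv2.COLOR_BGR2HSV)
    valid=c['z_map']>0
    def rects(name,m,amin=60,z=None):
        m=cv2.morphologyEx(m.astype(np.uint8),cv2.MORPH_OPEN,np.ones((2,2)))
        k,lab,stt,cen=cv2.connectedComponentsWithStats(m)
        for i in range(1,k):
            if stt[i,4]<amin: continue
            q=P[lab==i]; zz=np.median(q[:,2]); v,u=np.nonzero(lab==i)
            uv=np.c_[u,v]; w=plane(c,uv,zz if z is None else z)[:,:2].astype(np.float32)
            (cx,cy),(a,b),an=cv2.minAreaRect(w*1000)
            print(n,name,'px',cen[i].round(),'ctr',round(cx,1),round(cy,1),'size',round(a),round(b),'ang',round(an,1),'z',zz.round(4))
    inb=valid&(X>.2)&(X<.85)
    print('bench z',np.median(Z[(X>.35)&(X<.4)&(Y>-.1)&(Y<0)]))
    rects('chock',inb&(Z>.009)&(Z<.03)&(Y>.2)&(Y<.5)&(X>.4)&(X<.7),150)
    rects('pan',inb&(Z>.058)&(Z<.08)&(abs(Y)<.22),800)
    rects('roller',inb&(Z>.044)&(Z<.07)&(Y<-.17)&(X<.62),60)
    rects('carton',inb&(Z>.012)&(Z<.07)&(Y<-.17)&(X<.62),600,.03)
    rects('keys',inb&(Y<-.12)&(Y>-.4)&(Z>.03)&(Z<.055)&(X>.55)&(hsv[...,1]<60)&(hsv[...,2]>190),15)
    rects('dark',inb&(abs(Y)<.25)&(X<.62)&(X>.4)&(hsv[...,2]<60)&(Z>.02),20)
    rects('green',inb&(abs(Y)<.15)&(hsv[...,0]>45)&(hsv[...,0]<85)&(hsv[...,1]>120),20)
```

```text
bench z 0.04352231119441788
top chock px [157. 150.] ctr 671.9 363.5 size 71 51 ang 89.1 z 0.0192
top chock px [164. 207.] ctr 504.9 339.5 size 208 20 ang 0.9 z 0.0149
top chock px [147. 208.] ctr 499.7 390.2 size 202 23 ang 1.1 z 0.015
top chock px [192. 210.] ctr 494.8 261.2 size 195 20 ang 0.4 z 0.0155
top chock px [120. 212.] ctr 493.3 467.6 size 194 24 ang 3.4 z 0.0153
top pan px [282. 160.] ctr 626.5 -1.3 size 243 352 ang 3.2 z 0.0661
top roller px [404. 217.] ctr 458.9 -341.9 size 43 151 ang 87.2 z 0.0529
top roller px [432. 222.] ctr 446.1 -420.7 size 37 151 ang 86.8 z 0.0526
top carton px [405. 220.] ctr 452.4 -341.4 size 286 208 ang 86.4 z 0.0185
top dark px [295. 203.] ctr 504.1 -38.2 size 9 60 ang 2.0 z 0.0527
top dark px [295. 211.] ctr 482.5 -36.9 size 57 6 ang 89.2 z 0.0418
top dark px [239. 220.] ctr 455.8 119.1 size 31 31 ang 89.2 z 0.0638
bench z 0.024695827503936264
scene chock px [358. 225.] ctr 502.0 267.9 size 192 22 ang 0.1 z 0.0145
scene chock px [382. 233.] ctr 510.5 347.5 size 210 23 ang 0.7 z 0.0147
scene chock px [397. 234.] ctr 504.9 395.0 size 207 25 ang 1.8 z 0.0151
scene chock px [421. 237.] ctr 498.3 472.6 size 186 24 ang 3.4 z 0.0155
scene chock px [383. 280.] ctr 676.7 370.0 size 68 51 ang 88.2 z 0.02
scene pan px [268. 236.] ctr 630.3 4.8 size 236 353 ang 2.7 z 0.0653
scene roller px [159. 164.] ctr 453.3 -411.9 size 43 155 ang 85.0 z 0.0519
scene roller px [180. 172.] ctr 467.0 -335.3 size 42 157 ang 86.8 z 0.0518
scene carton px [179. 174.] ctr 462.2 -334.7 size 292 220 ang 86.2 z 0.0211
scene keys px [168. 216.] ctr 631.9 -322.3 size 11 16 ang 13.9 z 0.0419
scene dark px [318. 200.] ctr 470.6 127.1 size 25 42 ang 85.1 z 0.0603
```

```bash
cat >> h.py <<'E'
def go(x,y,z,yaw):
    "shift/turn in tool axes to put TCP at x,y,z (m), tool pointing down, tool y at world angle yaw (rad)"
    p,r=tool(); d=r.inv().apply(np.array([x,y,z])-p)*1000
    t=R.from_matrix(np.array([[np.cos(yaw-np.pi/2),np.cos(yaw),0],[np.sin(yaw-np.pi/2),np.sin(yaw),0],[0,0,1]])@np.diag([-1,1,-1]))
    # tool x = z cross... x=y×z with z down
    yv=np.array([np.cos(yaw),np.sin(yaw),0]); zv=np.array([0,0,-1.]); t=R.from_matrix(np.c_[np.cross(yv,zv),yv,zv])
    v=(r.inv()*t).as_rotvec()
    a=r.as_matrix()[:2,1]; print('MOVE',d.round(1),'turn',v.round(3),'| tcp',p.round(4),'yaw',np.arctan2(a[1],a[0]).round(3),'t',round(st()['clock'],1))
E
python3 -c "
from h import *
go(.44,.09,.20,1.571)"
```

```text
MOVE [-406.3 -383.    31. ] turn [-0.002 -0.    -0.239] | tcp [0.1358 0.5583 0.2305] yaw 1.332 t 0.1
```

Call:
{"fn": "apply_moves", "kwargs": {
  "rows": [
    {"xyz":[-406,-383,31],"turn":[0,0,-1.4],"grip":1},
    {"xyz":[-406,-383,31],"turn":[0,0,-1.4],"grip":1},
    {"xyz":[-406,-383,31],"turn":[0,0,-1.4],"grip":1},
    {"xyz":[-406,-383,31],"turn":[0,0,-1.4],"grip":1},
    {"xyz":[-406,-383,31],"turn":[0,0,-1.4],"grip":1},
    {"xyz":[-406,-383,31],"turn":[0,0,-1.4],"grip":1},
    {"xyz":[-406,-383,31],"turn":[0,0,-1.4],"grip":1},
    {"xyz":[-406,-383,31],"turn":[0,0,-1.4],"grip":1},
    {"xyz":[-406,-383,31],"turn":[0,0,-1.4],"grip":1},
    {"xyz":[-406,-383,31],"turn":[0,0,-1.4],"grip":1},
    {"xyz":[-406,-383,31],"turn":[0,0,-1.4],"grip":1},
    {"xyz":[-406,-383,31],"turn":[0,0,-1.4],"grip":1}
  ]
}}

```text
clock: 1.1
tcp_pos: [0.3734, 0.1946, 0.2071]
orientation: [-0.0, -0.508, 0.861, 0.0]
wrist_force: [0.4, 1.3, 0.4]
finger_gap: 0.0855
grip_force: 0.0
```

```bash
sed -i '/^    t=R.from_matrix(np.array/d;/# tool x = z cross/d' h.py; python3 -c "
from h import *
go(.40,.06,.22,4.71);print(st()['joint_pos'])"
```

```text
MOVE [105.  -88.3 -12.9] turn [ 0.     0.    -2.073] | tcp [0.3734 0.1946 0.2071] yaw 2.637 t 1.1
[ 2.89088402e-01  2.60208177e-02 -3.62699766e-01  1.18229814e+00
  1.32594052e-04 -7.76985073e-01]
```

Call:
{"fn": "apply_moves", "kwargs": {
  "rows": [
    {"xyz":[105,-88,-13],"turn":[0,0,-1.8],"grip":1},
    {"xyz":[105,-88,-13],"turn":[0,0,-1.8],"grip":1},
    {"xyz":[105,-88,-13],"turn":[0,0,-1.8],"grip":1},
    {"xyz":[105,-88,-13],"turn":[0,0,-1.8],"grip":1},
    {"xyz":[105,-88,-13],"turn":[0,0,-1.8],"grip":1},
    {"xyz":[105,-88,-13],"turn":[0,0,-1.8],"grip":1},
    {"xyz":[105,-88,-13],"turn":[0,0,-1.8],"grip":1},
    {"xyz":[105,-88,-13],"turn":[0,0,-1.8],"grip":1},
    {"xyz":[105,-88,-13],"turn":[0,0,-1.8],"grip":1},
    {"xyz":[105,-88,-13],"turn":[0,0,-1.8],"grip":1},
    {"xyz":[105,-88,-13],"turn":[0,0,-1.8],"grip":1},
    {"xyz":[105,-88,-13],"turn":[0,0,-1.8],"grip":1}
  ]
}}

```text
clock: 2.1
tcp_pos: [0.3984, 0.0615, 0.22]
orientation: [0.0, 0.945, -0.327, -0.0]
wrist_force: [-0.2, -0.6, 0.3]
finger_gap: 0.0856
grip_force: 0.0
```

```bash
python3 -c "
from h import *
go(.45,.12,.15,4.5);print(st()['joint_pos'])
c=cam('wrist');cv2.imwrite('pics/w1.png',c['color']);np.savez('w1.npz',**{k:c[k] for k in ('color','z_map','K','V','k1')});print(c['V'],c['K'])"
```

```text
MOVE [  4.5 -77.9  70. ] turn [ 0.     0.001 -0.455] | tcp [0.3984 0.0615 0.22  ] yaw -2.238 t 2.1
[-4.65828780e-02 -1.48860405e-02 -3.71749735e-01  1.21472300e+00
  9.60706694e-05 -2.52110432e+00]
[[-0.61905946 -0.78534177 -0.0019192   0.2946168 ]
 [-0.74222357  0.58426866  0.32822904  0.22063053]
 [-0.25665065  0.20461777 -0.94459622  0.4611116 ]
 [ 0.          0.          0.          1.        ]] [[302.62001801   0.         283.17581317]
 [  0.         302.62001801 211.67818712]
 [  0.           0.           1.        ]]
```

View pics/w1.png

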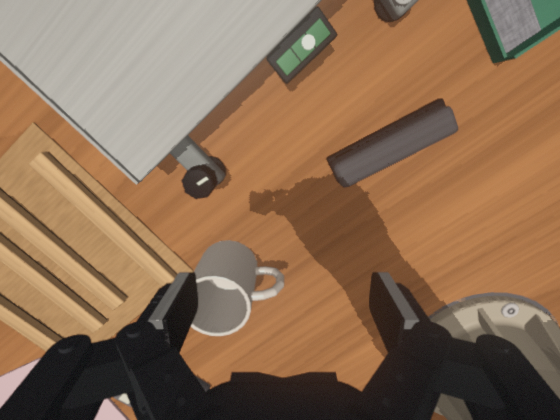

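Wrist view: the knob top is at (200,181) with a white pointer. The vial runs (272,75)–(335,18), with its bubble at (308,42), right of the marks.

Run:
```python
from h import *
np.set_printoptions(precision=4,suppress=True)
c=dict(np.load('w1.npz'));T=dict(np.load('top0.npz'))
def tri(c1,u1,c2,u2):
    A=[];b=[]
    for c_,u in((c1,u1),(c2,u2)):
        Rt=c_['V'][:3,:3].T;o=-Rt@c_['V'][:3,3];d=Rt@rays(c_,u)[0];d/=np.linalg.norm(d);M=np.eye(3)-np.outer(d,d);A.append(M);b.append(M@o)
    return np.linalg.lstsq(np.vstack(A),np.hstack(b),rcond=None)[0]
# knob dark blob in each picture
def blob(c_,ctr,r,f):
    hsv=cv2.cvtColor(c_['color'],cv2.COLOR_BGR2HSV); m=f(hsv).astype(np.uint8); k=np.zeros_like(m);cv2.circle(k,ctr,r,1,-1)
    n,l,s,ce=cv2.connectedComponentsWithStats(m*k); i=1+np.argmax(s[1:,4]); return ce[i],s[i]
dark=lambda h:h[...,2]<60
a,sa=blob(c,(200,181),22,dark); b,sb=blob(T,(239,219),10,dark)
print(a,sa,b,sb,'tri',tri(c,a,T,b),'wr plane',plane(c,a,.06),'depth',depth(c,[200,181]))
wb,sw=blob(c,(308,42),12,lambda h:(h[...,1]<60)&(h[...,2]>150)); print('bubble',wb,sw,plane(c,wb,.05),depth(c,wb))
gr,sg=blob(c,(300,47),45,lambda h:(h[...,0]>45)&(h[...,0]<85)&(h[...,1]>80)); print('green',gr,sg)
g=c['color'].copy();crop=cv2.resize(g[0:110,240:360],None,fx=6,fy=6,interpolation=cv2.INTER_CUBIC)[:600];cv2.imwrite('pics/vial.png',crop)
```

```text
[206.981  173.1266] [191 165  26  25 158] [238.7767 219.3981] [233 213  13  13 103] tri [0.4627 0.1245 0.0144] wr plane [[0.4624 0.1091 0.06  ]] depth [[0.4609 0.1181 0.066 ]]
bubble [307.619   41.5524] [300  33  16  18 210] [[ 0.4946 -0.0433  0.05  ]] [[ 0.4946 -0.0419  0.057 ]]Traceback (most recent call last):
  File "<stdin>", line 17, in <module>
  File "<stdin>", line 12, in blob
    return _wrapfunc(a, 'argmax', axis=axis, out=out, **kwds)
    return bound(*args, **kwds)
ValueError: attempt to get argmax of an empty sequence
```

Run:
```python
from h import *
c=dict(np.load('w1.npz'))
cv2.imwrite('pics/vial.png',cv2.resize(c['color'][5:95,255:350],None,fx=6,fy=6,interpolation=cv2.INTER_CUBIC))
go(.46,.119,.12,4.5)
```

```text
MOVE [ 13.5 -83.2  99.9] turn [ 0.     0.001 -0.449] | tcp [0.3983 0.0616 0.22  ] yaw -2.232 t 2.1
```

View pics/vial.png

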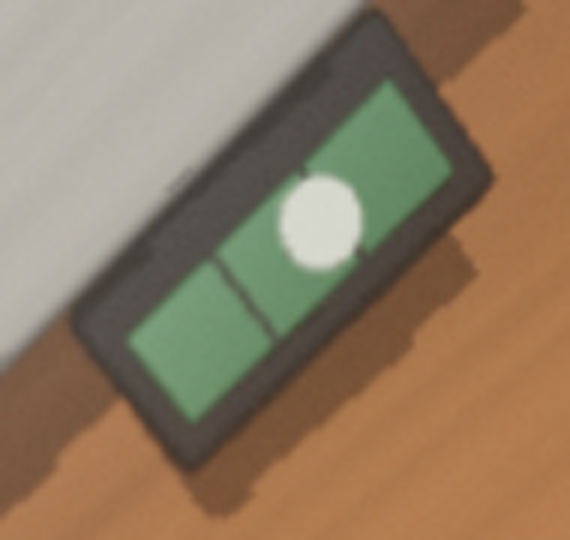

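The marks are at about (245,298) and (333,215), and the bubble at (320,222). That is roughly 6 mm right, so the foot is about 4.3 mm short and needs about 0.72 turn.

Call:
{"fn": "apply_moves", "kwargs": {
  "rows": [
    {"xyz":[13.5,-83,100],"turn":[0,0,-0.45],"grip":1},
    {"xyz":[13.5,-83,100],"turn":[0,0,-0.45],"grip":1},
    {"xyz":[13.5,-83,100],"turn":[0,0,-0.45],"grip":1},
    {"xyz":[13.5,-83,100],"turn":[0,0,-0.45],"grip":1},
    {"xyz":[13.5,-83,100],"turn":[0,0,-0.45],"grip":1},
    {"xyz":[13.5,-83,100],"turn":[0,0,-0.45],"grip":0.75},
    {"xyz":[13.5,-83,140],"turn":[0,0,-0.45],"grip":0.75},
    {"xyz":[13.5,-83,160],"turn":[0,0,-0.45],"grip":0.75},
    {"xyz":[13.5,-83,178],"turn":[0,0,-0.45],"grip":0.75},
    {"xyz":[13.5,-83,178],"turn":[0,0,-0.45],"grip":0.75}
  ]
}}

```text
clock: 2.98
tcp_pos: [0.4587, 0.1173, 0.0407]
orientation: [0.0, 0.994, -0.113, -0.002]
wrist_force: [-0.6, -0.3, 0.1]
finger_gap: 0.0641
grip_force: 0.0
```

Run:
```python
from h import *
go(.46,.119,.042,4.5)
c=cam('wrist');cv2.imwrite('pics/w2.png',c['color'])
```

```text
MOVE [ 0.9 -1.9 -1.3] turn [ 0.001  0.004 -0.015] | tcp [0.4587 0.1173 0.0407] yaw -1.798 t 3.0
```

View pics/w2.png

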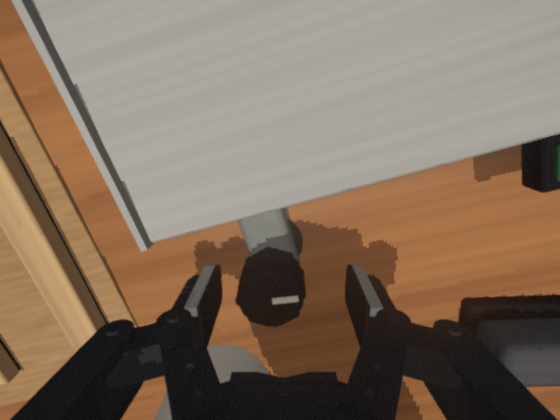

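The knob top at (271,285) sits between the pads at 215 and 350, about 2 mm left of centre. Close and turn.

Call:
{"fn": "apply_moves", "kwargs": {
  "rows": [
    {"xyz":[1,-2,0],"turn":[0,0,0],"grip":0.75},
    {"xyz":[1,-2,0],"turn":[0,0,0],"grip":0.2},
    {"xyz":[1,-2,0],"turn":[0,0,0],"grip":0.2},
    {"xyz":[1,-2,0],"turn":[0,0,0],"grip":0.2},
    {"xyz":[1,-2,0],"turn":[0,0,0],"grip":0.2},
    {"xyz":[1,-2,0],"turn":[0,0,0],"grip":0.2}
  ],
  "force": 30
}}

```text
clock: 3.53
tcp_pos: [0.4646, 0.1219, 0.0445]
orientation: [-0.003, 0.994, -0.111, 0.002]
wrist_force: [-0.5, 6.9, 6.6]
finger_gap: 0.0309
grip_force: 29.2
```

Call:
{"fn": "apply_moves", "kwargs": {
  "rows": [
    {"xyz":[0,0,0],"turn":[0,0,0.12],"grip":0.2},
    {"xyz":[0,0,0],"turn":[0,0,0.24],"grip":0.2},
    {"xyz":[0,0,0],"turn":[0,0,0.36],"grip":0.2},
    {"xyz":[0,0,0],"turn":[0,0,0.48],"grip":0.2},
    {"xyz":[0,0,0],"turn":[0,0,0.6],"grip":0.2},
    {"xyz":[0,0,0],"turn":[0,0,0.72],"grip":0.2},
    {"xyz":[0,0,0],"turn":[0,0,0.84],"grip":0.2},
    {"xyz":[0,0,0],"turn":[0,0,0.96],"grip":0.2},
    {"xyz":[0,0,0],"turn":[0,0,1.08],"grip":0.2},
    {"xyz":[0,0,0],"turn":[0,0,1.2],"grip":0.2},
    {"xyz":[0,0,0],"turn":[0,0,1.2],"grip":0.2},
    {"xyz":[0,0,0],"turn":[0,0,1.2],"grip":0.2}
  ]
}}

```text
clock: 4.53
tcp_pos: [0.462, 0.1191, 0.0443]
orientation: [0.0, 0.757, -0.653, 0.001]
wrist_force: [-7.6, -4.4, 13.8]
finger_gap: 0.0308
grip_force: 30.5
```

Run:
```python
from h import *
go(.46,.119,.042,4.5);s=st();print(s['joint_pos'],s['wrist_force'],s['ft_torque'],s['finger_gap'],s['grip_force'])
c=cam('wrist');cv2.imwrite('pics/w3.png',c['color'])
```

```text
MOVE [-0.2  2.   2.3] turn [ 1.000e-03 -2.000e-03 -1.212e+00] | tcp [0.462  0.1191 0.0443] yaw -2.995 t 4.5
[ 0.08484061  0.2723877  -0.50508918  0.79302459 -0.00169766 -1.63241096] [-7.56982515 -4.36963104 13.7862375 ] [-0.54894568  0.90609308 -0.08900396] 0.03083154138112784 30.474263727664948
```

View pics/w3.png

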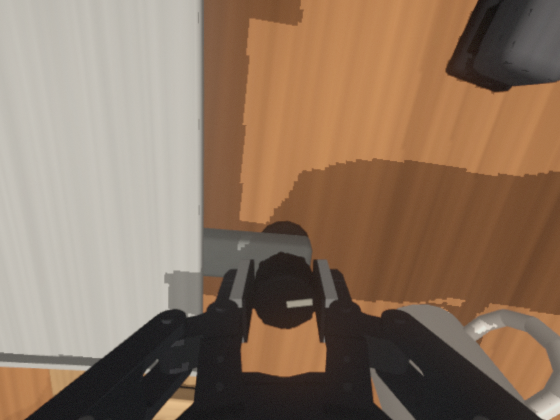

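The pointer kept its place between the fingers, so the knob turns with the grip. I'll go on, rising with the knob.

Call:
{"fn": "apply_moves", "kwargs": {
  "rows": [
    {"xyz":[0,0,-0.5],"turn":[0,0,0.12],"grip":0.2},
    {"xyz":[0,0,-0.7],"turn":[0,0,0.24],"grip":0.2},
    {"xyz":[0,0,-0.9],"turn":[0,0,0.36],"grip":0.2},
    {"xyz":[0,0,-1],"turn":[0,0,0.48],"grip":0.2},
    {"xyz":[0,0,-1.1],"turn":[0,0,0.6],"grip":0.2},
    {"xyz":[0,0,-1.2],"turn":[0,0,0.72],"grip":0.2},
    {"xyz":[0,0,-1.3],"turn":[0,0,0.84],"grip":0.2},
    {"xyz":[0,0,-1.4],"turn":[0,0,0.96],"grip":0.2},
    {"xyz":[0,0,-1.5],"turn":[0,0,1.08],"grip":0.2},
    {"xyz":[0,0,-1.7],"turn":[0,0,1.2],"grip":0.2},
    {"xyz":[0,0,-1.8],"turn":[0,0,1.32],"grip":0.2},
    {"xyz":[0,0,-1.9],"turn":[0,0,1.44],"grip":0.2}
  ]
}}

```text
clock: 5.58
tcp_pos: [0.4578, 0.1211, 0.0441]
orientation: [-0.004, -0.137, 0.991, 0.002]
wrist_force: [-10.5, 6.4, 7.0]
finger_gap: 0.031
grip_force: 30.1
```

Call:
{"fn": "apply_moves", "kwargs": {
  "rows": [
    {"xyz":[0,0,-0.1],"turn":[0,0,0.12],"grip":0.2},
    {"xyz":[0,0,-0.2],"turn":[0,0,0.24],"grip":0.2},
    {"xyz":[0,0,-0.3],"turn":[0,0,0.36],"grip":0.2},
    {"xyz":[0,0,-0.4],"turn":[0,0,0.48],"grip":0.2},
    {"xyz":[0,0,-0.5],"turn":[0,0,0.6],"grip":0.2},
    {"xyz":[0,0,-0.6],"turn":[0,0,0.72],"grip":0.2},
    {"xyz":[0,0,-0.7],"turn":[0,0,0.84],"grip":0.2},
    {"xyz":[0,0,-0.8],"turn":[0,0,0.96],"grip":0.2},
    {"xyz":[0,0,-0.9],"turn":[0,0,1.08],"grip":0.2},
    {"xyz":[0,0,-1],"turn":[0,0,1.2],"grip":0.2},
    {"xyz":[0,0,-1.1],"turn":[0,0,1.32],"grip":0.2},
    {"xyz":[0,0,-1.3],"turn":[0,0,1.44],"grip":0.2}
  ]
}}

```text
clock: 6.58
tcp_pos: [0.46, 0.1252, 0.0448]
orientation: [-0.005, 0.55, 0.835, 0.004]
wrist_force: [-0.7, 20.9, -13.4]
finger_gap: 0.0308
grip_force: 30.7
```

Call:
{"fn": "apply_moves", "kwargs": {
  "rows": [
    {"xyz":[0,0,0],"turn":[0,0,0.12],"grip":0.2},
    {"xyz":[0,0,0],"turn":[0,0,0.24],"grip":0.2},
    {"xyz":[0,0,0],"turn":[0,0,0.36],"grip":0.2},
    {"xyz":[0,0,0],"turn":[0,0,0.36],"grip":0.2},
    {"xyz":[0,0,0],"turn":[0,0,0.36],"grip":0.52},
    {"xyz":[0,0,0],"turn":[0,0,0.36],"grip":0.52},
    {"xyz":[0,0,0],"turn":[0,0,0.36],"grip":0.52}
  ]
}}

```text
clock: 7.17
tcp_pos: [0.463, 0.1197, 0.0462]
orientation: [0.001, 0.69, 0.724, 0.0]
wrist_force: [0.6, -0.2, 0.0]
finger_gap: 0.0444
grip_force: 0.0
```

Run:
```python
from h import *
go(.40,.0,.2,1.4);s=st();print(s['joint_pos'],s['wrist_force'],s['finger_gap'],s['grip_force'])
```

```text
MOVE [-116.5  -68.6 -153.9] turn [ 1.000e-03  1.000e-03 -1.351e+00] | tcp [0.463  0.1197 0.0462] yaw 0.049 t 7.2
[ 8.51868263e-02  2.71014672e-01 -5.01265535e-01  7.97332799e-01
 -4.89644159e-04  1.60681401e+00] [ 0.61570299 -0.24250788  0.01864181] 0.044439252472066856 0.0
```

Call:
{"fn": "apply_moves", "kwargs": {
  "rows": [
    {"xyz":[0,0,-35],"turn":[0,0,0],"grip":0.52},
    {"xyz":[0,0,-60],"turn":[0,0,0],"grip":0.52},
    {"xyz":[-117,-69,-154],"turn":[0,0,-1.35],"grip":0.52},
    {"xyz":[-117,-69,-154],"turn":[0,0,-1.35],"grip":0.52},
    {"xyz":[-117,-69,-154],"turn":[0,0,-1.35],"grip":0.52},
    {"xyz":[-117,-69,-154],"turn":[0,0,-1.35],"grip":0.52},
    {"xyz":[-117,-69,-154],"turn":[0,0,-1.35],"grip":0.52},
    {"xyz":[-117,-69,-154],"turn":[0,0,-1.35],"grip":0.52},
    {"xyz":[-117,-69,-154],"turn":[0,0,-1.35],"grip":0.52},
    {"xyz":[-117,-69,-154],"turn":[0,0,-1.35],"grip":0.52},
    {"xyz":[-117,-69,-154],"turn":[0,0,-1.35],"grip":0.52},
    {"xyz":[-117,-69,-154],"turn":[0,0,-1.35],"grip":0.52}
  ]
}}

```text
clock: 8.17
tcp_pos: [0.3994, -0.0011, 0.2003]
orientation: [0.001, 0.15, 0.989, -0.0]
wrist_force: [-0.6, 0.0, -0.5]
finger_gap: 0.0444
grip_force: 0.0
```

Run:
```python
from h import *
np.set_printoptions(precision=4,suppress=True)
go(.50,.33,.2,1.571)
c=cam('wrist');np.savez('w4.npz',**{k:c[k] for k in ('color','z_map','K','V','k1')})
u,v=pix(c,[.4946,-.035,.055])[0].astype(int);print(u,v)
a=c['color'];cv2.imwrite('pics/w4.png',np.hstack([cv2.resize(a[max(v-40,0):v+40,u-35:u+35],(350,400),interpolation=cv2.INTER_CUBIC),cv2.resize(a,(450,400))]))
P=cloud(c);m=(P[...,2]>.06)&(P[...,2]<.075)&(abs(P[...,1])<.15)&(P[...,0]>.53)&(P[...,0]<.73)
q=P[m];A=np.c_[q[:,:2],np.ones(len(q))];print('pan plane',np.linalg.lstsq(A,q[:,2],rcond=None)[0],len(q))
```

```text
MOVE [  2.4 346.    0.2] turn [-0.     0.002 -0.302] | tcp [ 0.3994 -0.0011  0.2003] yaw 1.269 t 8.2
280 284
pan plane [0.001  0.0016 0.0669] 10358
```

View pics/w4.png

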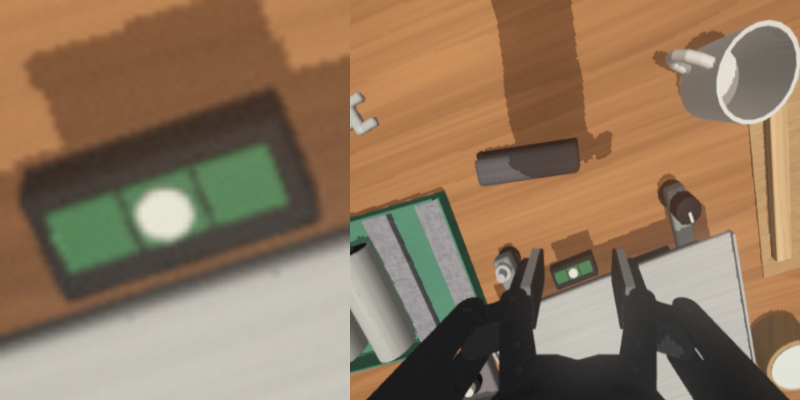

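The bubble at (165,214) now stands between the marks, whose middle is at (167,208), and the pan plane slope is under 0.002. The scale is level, so on to the chocks.

Call:
{"fn": "apply_moves", "kwargs": {
  "rows": [
    {"xyz":[35,365,-40],"turn":[0,0,-0.3],"grip":0.45},
    {"xyz":[35,365,-40],"turn":[0,0,-0.3],"grip":0.45},
    {"xyz":[35,365,-40],"turn":[0,0,-0.3],"grip":0.45},
    {"xyz":[35,365,-40],"turn":[0,0,-0.3],"grip":0.45},
    {"xyz":[35,365,-40],"turn":[0,0,-0.3],"grip":0.45},
    {"xyz":[35,365,-40],"turn":[0,0,-0.3],"grip":0.45},
    {"xyz":[35,365,-40],"turn":[0,0,-0.3],"grip":0.45},
    {"xyz":[35,365,-40],"turn":[0,0,-0.3],"grip":0.45},
    {"xyz":[35,365,-40],"turn":[0,0,-0.3],"grip":0.45},
    {"xyz":[35,365,-40],"turn":[0,0,-0.3],"grip":0.45},
    {"xyz":[35,365,-40],"turn":[0,0,-0.3],"grip":0.45},
    {"xyz":[35,365,-40],"turn":[0,0,-0.3],"grip":0.45}
  ]
}}

```text
clock: 9.22
tcp_pos: [0.4759, 0.3575, 0.2394]
orientation: [-0.0, 0.004, 1.0, -0.0]
wrist_force: [-0.5, -0.2, 0.3]
finger_gap: 0.0387
grip_force: 0.0
```

```bash
cat >> h.py <<'E'
def comps(c,m,amin,z,name=''):
    "min-area rectangles (mm) of mask blobs cast on plane z: centre, sizes, angle of the long side from world x (deg), median depth height"
    m=cv2.morphologyEx(m.astype(np.uint8),cv2.MORPH_OPEN,np.ones((3,3)));P=cloud(c)
    k,lab,s,cen=cv2.connectedComponentsWithStats(m)
    for i in range(1,k):
        if s[i,4]<amin: continue
        v,u=np.nonzero(lab==i); w=plane(c,np.c_[u,v],z)[:,:2].astype(np.float32)*1000
        (cx,cy),(a,b),an=cv2.minAreaRect(w)
        if b>a: an+=90
        an=(an+90)%180-90
        print(name,'px',cen[i].round(),'ctr',round(cx,1),round(cy,1),'size',round(max(a,b)),round(min(a,b)),'ang',round(an,1),'z',np.median(P[lab==i][:,2]).round(4))
E
python3 - <<'E'
from h import *
go(.50,.33,.2,1.571)
c=cam('wrist');np.savez('w5.npz',**{k:c[k] for k in ('color','z_map','K','V','k1')});cv2.imwrite('pics/w5.png',c['color'])
P=cloud(c);Z=P[...,2];X,Y=P[...,0],P[...,1]
print('card',np.median(Z[(X>.45)&(X<.55)&(Y>.29)&(Y<.32)]))
comps(c,(Z>.009)&(Z<.03)&(Y>.2)&(Y<.55)&(X>.36)&(X<.63)&(c['z_map']>0),400,.016,'chock')
E
```

```text
MOVE [-24.4 -27.3  39.4] turn [-0.001 -0.    -0.008] | tcp [0.4759 0.3575 0.2394] yaw 1.563 t 9.2
card 0.3065365975139373
chock px [373. 178.] ctr 487.9 468.8 size 209 24 ang 3.6 z 0.0174
chock px [209. 180.] ctr 490.1 264.7 size 209 24 ang 0.4 z 0.0169
chock px [312. 187.] ctr 498.9 393.2 size 210 22 ang 1.0 z 0.0173
chock px [273. 194.] ctr 506.8 343.7 size 209 22 ang 0.8 z 0.0172
```

View pics/w5.png

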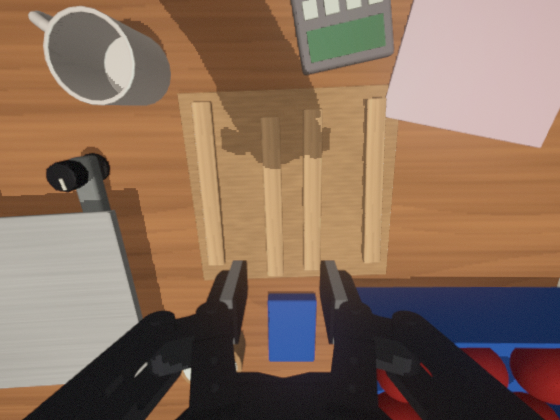

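Wrist view: four chocks at px (209,180), (273,194), (312,187) and (373,178), each 209 x 22–24 mm with tops at 17 mm, which matches the text.

```bash
cat > plan.py <<'E'
from h import *
def pose(x,y,z,yaw):
    yv=np.array([np.cos(yaw),np.sin(yaw),0]);zv=np.array([0,0,-1.]);return np.array([x,y,z]),np.c_[np.cross(yv,zv),yv,zv]
def rel(a,b):
    (p,Ra),(q,Rb)=pose(*a),pose(*b); return (Ra.T@(q-p)*1000).round(1),round(a[3]-b[3],3)
E
python3 - <<'E'
from plan import *
C=np.array([.627,.001]);s=np.deg2rad(3);ch=[(.4901,.2647,.4),(.5068,.3437,.8),(.4989,.3932,1.0),(.4879,.4688,3.6)]
h=np.pi/2
prev=None
for (x,y,a),ly in zip(ch,(-.12,-.04,.04,.12)):
    P=C+ly*np.array([-np.sin(s),np.cos(s)]); pk=(x,y,.13,h+np.deg2rad(a)); pl=(P[0],P[1],.13,h+s)
    print('prev place->pick hover',rel(prev,pk) if prev else '', 'pick->place',rel(pk,pl)); prev=pl
go(.4901,.2647,.13,h+np.deg2rad(.4))
E
```

```text
prev place->pick hover  pick->place (array([-140.5, -384.5,    0. ]), np.float64(-0.045))
prev place->pick hover (array([102.1, 468.5,   0. ]), np.float64(0.038)) pick->place (array([-116.9, -384.3,    0. ]), np.float64(-0.038))
prev place->pick hover (array([107.4, 438.4,   0. ]), np.float64(0.035)) pick->place (array([-119.8, -354.4,    0. ]), np.float64(-0.035))
prev place->pick hover (array([114.4, 434.4,   0. ]), np.float64(-0.01)) pick->place (array([-110.7, -355.6,    0. ]), np.float64(0.01))
MOVE [-15.1 -92.1 109.6] turn [-0.001 -0.    -0.016] | tcp [0.4758 0.357  0.2395] yaw 1.562 t 9.3
```

Call:
{"fn": "apply_moves", "kwargs": {
  "rows": [
    {"xyz":[-15,-92,110],"turn":[0,0,-0.016],"grip":0.45},
    {"xyz":[-15,-92,110],"turn":[0,0,-0.016],"grip":0.45},
    {"xyz":[-15,-92,110],"turn":[0,0,-0.016],"grip":0.45},
    {"xyz":[-15,-92,110],"turn":[0,0,-0.016],"grip":0.45},
    {"xyz":[-15,-92,110],"turn":[0,0,-0.016],"grip":0.45},
    {"xyz":[-15,-92,150],"turn":[0,0,-0.016],"grip":0.45},
    {"xyz":[-15,-92,190],"turn":[0,0,-0.016],"grip":0.45},
    {"xyz":[-15,-92,215],"turn":[0,0,-0.016],"grip":0.45},
    {"xyz":[-15,-92,225],"turn":[0,0,-0.016],"grip":0.45},
    {"xyz":[-15,-92,233],"turn":[0,0,-0.016],"grip":0.45},
    {"xyz":[-15,-92,233],"turn":[0,0,-0.016],"grip":0.45},
    {"xyz":[-15,-92,233],"turn":[0,0,-0.016],"grip":0.45}
  ]
}}

```text
clock: 10.27
tcp_pos: [0.4917, 0.2664, 0.0082]
orientation: [0.001, -0.004, 1.0, 0.0]
wrist_force: [-0.1, 1.0, 0.5]
finger_gap: 0.0383
grip_force: 0.0
```

Call:
{"fn": "apply_moves", "kwargs": {
  "rows": [
    {"xyz":[0,0,0],"turn":[0,0,0],"grip":0.1},
    {"xyz":[0,0,0],"turn":[0,0,0],"grip":0.1},
    {"xyz":[0,0,0],"turn":[0,0,0],"grip":0.1},
    {"xyz":[0,0,0],"turn":[0,0,0],"grip":0.1},
    {"xyz":[0,0,0],"turn":[0,0,0],"grip":0.1},
    {"xyz":[0,0,-20],"turn":[0,0,0],"grip":0.1},
    {"xyz":[0,0,-60],"turn":[0,0,0],"grip":0.1},
    {"xyz":[0,0,-100],"turn":[0,0,0],"grip":0.1},
    {"xyz":[0,0,-124],"turn":[0,0,0],"grip":0.1},
    {"xyz":[0,0,-124],"turn":[0,0,0],"grip":0.1}
  ],
  "force": 60
}}

```text
clock: 11.1
tcp_pos: [0.4945, 0.2676, 0.138]
orientation: [0.006, -0.005, 1.0, 0.002]
wrist_force: [1.0, -0.3, -0.2]
finger_gap: 0.02
grip_force: 58.9
```

Call:
{"fn": "apply_moves", "kwargs": {
  "rows": [
    {"xyz":[-140,-384,0],"turn":[0,0,-0.045],"grip":0.1},
    {"xyz":[-140,-384,0],"turn":[0,0,-0.045],"grip":0.1},
    {"xyz":[-140,-384,0],"turn":[0,0,-0.045],"grip":0.1},
    {"xyz":[-140,-384,0],"turn":[0,0,-0.045],"grip":0.1},
    {"xyz":[-140,-384,0],"turn":[0,0,-0.045],"grip":0.1},
    {"xyz":[-140,-384,0],"turn":[0,0,-0.045],"grip":0.1},
    {"xyz":[-140,-384,0],"turn":[0,0,-0.045],"grip":0.1},
    {"xyz":[-140,-384,0],"turn":[0,0,-0.045],"grip":0.1},
    {"xyz":[-140,-384,0],"turn":[0,0,-0.045],"grip":0.1},
    {"xyz":[-140,-384,0],"turn":[0,0,-0.045],"grip":0.1},
    {"xyz":[-140,-384,0],"turn":[0,0,-0.045],"grip":0.1},
    {"xyz":[-140,-384,0],"turn":[0,0,-0.045],"grip":0.1}
  ]
}}

```text
clock: 12.1
tcp_pos: [0.6343, -0.1188, 0.13]
orientation: [0.0, -0.025, 1.0, 0.0]
wrist_force: [-0.6, 0.9, -0.5]
finger_gap: 0.0198
grip_force: 59.0
```

Run:
```python
from h import *
c=cam('wrist');np.savez('w6.npz',**{k:c[k] for k in ('color','z_map','K','V','k1')});cv2.imwrite('pics/w6.png',c['color'])
go(.6333,-.1188,.13,1.571+.0524); print(st()['finger_gap'])
t=cam('top');P=cloud(t);X,Y,Z=P[...,0],P[...,1],P[...,2]
comps(t,(Z>.058)&(Z<.073)&(X>.48)&(X<.8)&(abs(Y)<.22),500,.066,'pan top')
P=cloud(c);X,Y,Z=P[...,0],P[...,1],P[...,2]
comps(c,(Z>.058)&(Z<.073)&(X>.48)&(X<.8)&(abs(Y)<.22),500,.066,'pan wrist')
```

```text
MOVE [ 0.5 -1.6  0.1] turn [ 0.001 -0.001  0.   ] | tcp [ 0.6337 -0.1172  0.1301] yaw 1.624 t 12.2
0.01973876100784743
pan top px [260. 157.] ctr 626.9 34.0 size 284 240 ang -86.8 z 0.0659
pan wrist px [441. 189.] ctr 627.9 5.7 size 241 217 ang 3.6 z 0.0675
pan wrist px [229. 158.] ctr 612.6 -157.8 size 192 41 ang 2.9 z 0.0673
```

View pics/w6.png

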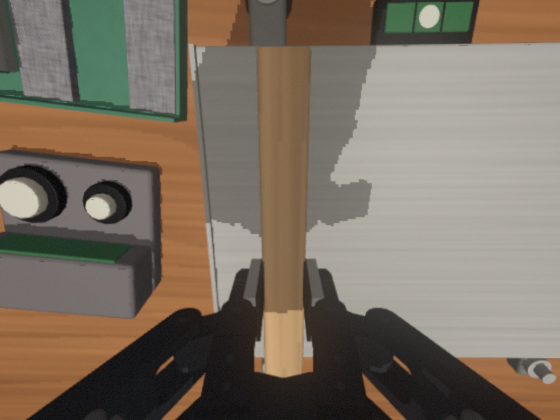

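The held chock hangs straight over the right side of the pan (column 285), with the right rim at column 205 and the keys at (105,205) and (22,197). Lower and release it, then fetch the next.

Call:
{"fn": "apply_moves", "kwargs": {
  "rows": [
    {"xyz":[0,-2.5,30],"turn":[0,0,0],"grip":0.1},
    {"xyz":[0,-2.5,50],"turn":[0,0,0],"grip":0.1},
    {"xyz":[0,-2.5,57],"turn":[0,0,0],"grip":0.1},
    {"xyz":[0,-2.5,61],"turn":[0,0,0],"grip":0.1},
    {"xyz":[0,-2.5,61],"turn":[0,0,0],"grip":0.1},
    {"xyz":[0,-2.5,61],"turn":[0,0,0],"grip":0.4},
    {"xyz":[0,-2.5,61],"turn":[0,0,0],"grip":0.4},
    {"xyz":[0,-2.5,61],"turn":[0,0,0],"grip":0.4},
    {"xyz":[0,-2.5,30],"turn":[0,0,0],"grip":0.4},
    {"xyz":[0,0,0],"turn":[0,0,0],"grip":0.45}
  ]
}}

```text
clock: 13.03
tcp_pos: [0.6323, -0.1159, 0.1289]
orientation: [-0.003, -0.027, 1.0, 0.001]
wrist_force: [0.4, 0.6, 0.4]
finger_gap: 0.0384
grip_force: 0.0
```

Call:
{"fn": "apply_moves", "kwargs": {
  "rows": [
    {"xyz":[102,468.5,0],"turn":[0,0,0.038],"grip":0.45},
    {"xyz":[102,468.5,0],"turn":[0,0,0.038],"grip":0.45},
    {"xyz":[102,468.5,0],"turn":[0,0,0.038],"grip":0.45},
    {"xyz":[102,468.5,0],"turn":[0,0,0.038],"grip":0.45},
    {"xyz":[102,468.5,0],"turn":[0,0,0.038],"grip":0.45},
    {"xyz":[102,468.5,0],"turn":[0,0,0.038],"grip":0.45},
    {"xyz":[102,468.5,0],"turn":[0,0,0.038],"grip":0.45},
    {"xyz":[102,468.5,0],"turn":[0,0,0.038],"grip":0.45},
    {"xyz":[102,468.5,0],"turn":[0,0,0.038],"grip":0.45},
    {"xyz":[102,468.5,0],"turn":[0,0,0.038],"grip":0.45},
    {"xyz":[102,468.5,0],"turn":[0,0,0.038],"grip":0.45},
    {"xyz":[102,468.5,0],"turn":[0,0,0.038],"grip":0.45}
  ]
}}

```text
clock: 14.03
tcp_pos: [0.5047, 0.3501, 0.1306]
orientation: [-0.0, -0.01, 1.0, 0.001]
wrist_force: [0.6, -0.6, 0.0]
finger_gap: 0.0389
grip_force: 0.0
```

```bash
cat > look.py <<'E'
from h import *
def pan(names=('top','scene')):
    for n in names:
        t=cam(n);P=cloud(t);X,Y,Z=P[...,0],P[...,1],P[...,2];hsv=cv2.cvtColor(t['color'],cv2.COLOR_BGR2HSV)
        wood=(hsv[...,0]>8)&(hsv[...,0]<28)&(hsv[...,1]>70)
        comps(t,wood&(Z>.068)&(Z<.1)&(X>.48)&(X<.78)&(abs(Y)<.2),60,.079,n+' placed')
        comps(t,wood&(Z>.009)&(Z<.03)&(Y>.2)&(Y<.55)&(X>.36)&(X<.64),60,.016,n+' left')
E
python3 - <<'E'
from look import *
go(.5068,.3437,.13,1.5708+.014); print(st()['finger_gap']); pan()
E
```

```text
MOVE [-1.9 -6.4  0.6] turn [ 0.002 -0.     0.006] | tcp [0.5047 0.3501 0.1306] yaw 1.591 t 14.0
0.038898765447611366
top placed px [323. 157.] ctr 630.6 -115.9 size 207 22 ang 3.3 z 0.0788
top left px [163. 180.] ctr 581.7 344.8 size 59 23 ang 0.8 z 0.0156
top left px [146. 177.] ctr 591.2 396.0 size 24 20 ang 1.1 z 0.0152
top left px [163. 222.] ctr 459.0 341.6 size 110 20 ang 0.8 z 0.0156
top left px [146. 216.] ctr 475.3 393.8 size 61 20 ang 1.0 z 0.0158
scene placed px [229. 225.] ctr 633.8 -116.4 size 208 24 ang 3.0 z 0.078
scene left px [420. 234.] ctr 486.0 468.4 size 203 24 ang 3.6 z 0.0157
scene left px [380. 236.] ctr 523.5 344.2 size 178 23 ang 0.7 z 0.0153
scene left px [395. 238.] ctr 522.1 390.9 size 167 24 ang 1.0 z 0.0159
```

Call:
{"fn": "apply_moves", "kwargs": {
  "rows": [
    {"xyz":[-2,-4,30],"turn":[0,0,0.006],"grip":0.45},
    {"xyz":[-2,-4,60],"turn":[0,0,0.006],"grip":0.45},
    {"xyz":[-2,-4,90],"turn":[0,0,0.006],"grip":0.45},
    {"xyz":[-2,-4,90],"turn":[0,0,0.006],"grip":0.45},
    {"xyz":[-2,-4,90],"turn":[0,0,0.006],"grip":0.45},
    {"xyz":[-2,-4,90],"turn":[0,0,0.006],"grip":0.45}
  ]
}}

```text
clock: 14.63
tcp_pos: [0.5098, 0.3415, 0.0419]
orientation: [0.001, -0.005, 1.0, 0.0]
wrist_force: [0.2, -0.1, 0.9]
finger_gap: 0.0386
grip_force: 0.0
```

Run:
```python
from h import *
go(.5068,.3437,.006,1.5708+.014)
```

```text
MOVE [ 3.   2.2 35.9] turn [ 0.001  0.001 -0.004] | tcp [0.5098 0.3415 0.0419] yaw 1.581 t 14.6
```

Call:
{"fn": "apply_moves", "kwargs": {
  "rows": [
    {"xyz":[2,2,25],"turn":[0,0,0],"grip":0.45},
    {"xyz":[2,2,35],"turn":[0,0,0],"grip":0.45},
    {"xyz":[2,2,35],"turn":[0,0,0],"grip":0.1},
    {"xyz":[2,2,35],"turn":[0,0,0],"grip":0.1},
    {"xyz":[2,2,35],"turn":[0,0,0],"grip":0.1},
    {"xyz":[2,2,35],"turn":[0,0,0],"grip":0.1},
    {"xyz":[2,2,35],"turn":[0,0,0],"grip":0.1},
    {"xyz":[2,2,10],"turn":[0,0,0],"grip":0.1},
    {"xyz":[2,2,-30],"turn":[0,0,0],"grip":0.1},
    {"xyz":[2,2,-70],"turn":[0,0,0],"grip":0.1},
    {"xyz":[2,2,-90],"turn":[0,0,0],"grip":0.1},
    {"xyz":[2,2,-90],"turn":[0,0,0],"grip":0.1}
  ]
}}

```text
clock: 15.63
tcp_pos: [0.5103, 0.3454, 0.1375]
orientation: [0.005, -0.005, 1.0, 0.003]
wrist_force: [1.2, 0.1, -0.7]
finger_gap: 0.0201
grip_force: 62.1
```

Run:
```python
from h import *
go(.6285,-.0365,.13,1.5708+.054); print(st()['finger_gap'],st()['grip_force'])
```

```text
MOVE [-114.1 -383.2    6.8] turn [ 0.005  0.01  -0.044] | tcp [0.5103 0.3454 0.1375] yaw 1.581 t 15.6
0.020088264131767498 62.12276101112366
```

Call:
{"fn": "apply_moves", "kwargs": {
  "rows": [
    {"xyz":[-116,-383,2],"turn":[0,0,-0.042],"grip":0.1},
    {"xyz":[-116,-383,2],"turn":[0,0,-0.042],"grip":0.1},
    {"xyz":[-116,-383,2],"turn":[0,0,-0.042],"grip":0.1},
    {"xyz":[-116,-383,2],"turn":[0,0,-0.042],"grip":0.1},
    {"xyz":[-116,-383,2],"turn":[0,0,-0.042],"grip":0.1},
    {"xyz":[-116,-383,2],"turn":[0,0,-0.042],"grip":0.1},
    {"xyz":[-116,-383,2],"turn":[0,0,-0.042],"grip":0.1},
    {"xyz":[-116,-383,2],"turn":[0,0,-0.042],"grip":0.1},
    {"xyz":[-116,-383,2],"turn":[0,0,-0.042],"grip":0.1},
    {"xyz":[-116,-383,2],"turn":[0,0,-0.042],"grip":0.1},
    {"xyz":[-116,-383,2],"turn":[0,0,-0.042],"grip":0.1},
    {"xyz":[-116,-383,2],"turn":[0,0,-0.042],"grip":0.1}
  ]
}}

```text
clock: 16.63
tcp_pos: [0.6266, -0.0399, 0.1276]
orientation: [-0.001, -0.025, 1.0, 0.0]
wrist_force: [0.2, 0.8, -0.8]
finger_gap: 0.0201
grip_force: 62.1
```

Run:
```python
from look import *
pan(['scene'])
go(.6285,-.0365,.069,1.5708+.054); print(st()['finger_gap'],st()['grip_force'])
```

```text
scene placed px [227. 231.] ctr 655.0 -115.3 size 164 25 ang 3.1 z 0.0777
scene left px [396. 233.] ctr 501.0 391.0 size 210 23 ang 1.0 z 0.0158
scene left px [421. 234.] ctr 486.0 468.3 size 203 23 ang 4.6 z 0.0157
MOVE [-2.5  1.8 58.7] turn [ 0.001 -0.001 -0.003] | tcp [ 0.6262 -0.0385  0.1277] yaw 1.622 t 16.7
0.020135449335482038 62.111531496047974
```

Call:
{"fn": "apply_moves", "kwargs": {
  "rows": [
    {"xyz":[-2,1.5,30],"turn":[0,0,0],"grip":0.1},
    {"xyz":[-2,1.5,50],"turn":[0,0,0],"grip":0.1},
    {"xyz":[-2,1.5,57],"turn":[0,0,0],"grip":0.1},
    {"xyz":[-2,1.5,59],"turn":[0,0,0],"grip":0.1},
    {"xyz":[-2,1.5,59],"turn":[0,0,0],"grip":0.1},
    {"xyz":[-2,1.5,59],"turn":[0,0,0],"grip":0.4},
    {"xyz":[-2,1.5,59],"turn":[0,0,0],"grip":0.4},
    {"xyz":[-2,1.5,59],"turn":[0,0,0],"grip":0.4},
    {"xyz":[-2,1.5,30],"turn":[0,0,0],"grip":0.4},
    {"xyz":[-2,1.5,0],"turn":[0,0,0],"grip":0.45}
  ]
}}

```text
clock: 17.52
tcp_pos: [0.6268, -0.0361, 0.1272]
orientation: [-0.002, -0.026, 1.0, 0.001]
wrist_force: [1.3, 0.0, -0.6]
finger_gap: 0.0386
grip_force: 0.0
```

Call:
{"fn": "apply_moves", "kwargs": {
  "rows": [
    {"xyz":[106,436,0],"turn":[0,0,0.036],"grip":0.45},
    {"xyz":[106,436,0],"turn":[0,0,0.036],"grip":0.45},
    {"xyz":[106,436,0],"turn":[0,0,0.036],"grip":0.45},
    {"xyz":[106,436,0],"turn":[0,0,0.036],"grip":0.45},
    {"xyz":[106,436,0],"turn":[0,0,0.036],"grip":0.45},
    {"xyz":[106,436,0],"turn":[0,0,0.036],"grip":0.45},
    {"xyz":[106,436,0],"turn":[0,0,0.036],"grip":0.45},
    {"xyz":[106,436,0],"turn":[0,0,0.036],"grip":0.45},
    {"xyz":[106,436,0],"turn":[0,0,0.036],"grip":0.45},
    {"xyz":[106,436,0],"turn":[0,0,0.036],"grip":0.45},
    {"xyz":[106,436,0],"turn":[0,0,0.036],"grip":0.45},
    {"xyz":[106,436,0],"turn":[0,0,0.036],"grip":0.45}
  ]
}}

```text
clock: 18.52
tcp_pos: [0.4978, 0.3991, 0.1289]
orientation: [0.0, -0.012, 1.0, 0.001]
wrist_force: [-0.1, -0.2, 0.0]
finger_gap: 0.0385
grip_force: 0.0
```

Call:
{"fn": "apply_moves", "kwargs": {
  "rows": [
    {"xyz":[0,0,40],"turn":[0,0,0],"grip":0.45},
    {"xyz":[0,0,80],"turn":[0,0,0],"grip":0.45},
    {"xyz":[0,0,80],"turn":[0,0,0],"grip":0.45},
    {"xyz":[0,0,80],"turn":[0,0,0],"grip":0.45},
    {"xyz":[0,0,80],"turn":[0,0,0],"grip":0.45}
  ]
}}

```text
clock: 18.93
tcp_pos: [0.5009, 0.3933, 0.0502]
orientation: [0.001, -0.008, 1.0, 0.0]
wrist_force: [0.1, -0.7, 1.3]
finger_gap: 0.0383
grip_force: 0.0
```

Run:
```python
from look import *
go(.4989,.3932,.006,1.5708+.0175);pan(['top','scene'])
```

```text
MOVE [ 2.1 -0.1 44.2] turn [ 0.001  0.001 -0.002] | tcp [0.5009 0.3933 0.0502] yaw 1.587 t 18.9
top placed px [323. 157.] ctr 630.6 -115.8 size 207 22 ang 3.2 z 0.0792
top placed px [294. 158.] ctr 628.8 -34.3 size 207 21 ang 3.2 z 0.0789
top left px [146. 184.] ctr 567.6 395.6 size 71 20 ang 1.1 z 0.0157
top left px [146. 225.] ctr 446.8 391.8 size 96 23 ang 1.1 z 0.0155
scene placed px [229. 225.] ctr 632.6 -116.3 size 210 24 ang 3.2 z 0.0781
scene placed px [255. 230.] ctr 631.1 -34.4 size 210 24 ang 3.3 z 0.0779
scene left px [395. 241.] ctr 530.4 391.3 size 150 23 ang 0.9 z 0.0159
scene left px [420. 242.] ctr 517.9 470.9 size 139 23 ang 4.6 z 0.0163
```

Call:
{"fn": "apply_moves", "kwargs": {
  "rows": [
    {"xyz":[2,0,30],"turn":[0,0,0],"grip":0.45},
    {"xyz":[2,0,44],"turn":[0,0,0],"grip":0.45},
    {"xyz":[2,0,44],"turn":[0,0,0],"grip":0.1},
    {"xyz":[2,0,44],"turn":[0,0,0],"grip":0.1},
    {"xyz":[2,0,44],"turn":[0,0,0],"grip":0.1},
    {"xyz":[2,0,44],"turn":[0,0,0],"grip":0.1},
    {"xyz":[2,0,44],"turn":[0,0,0],"grip":0.1},
    {"xyz":[2,0,10],"turn":[0,0,0],"grip":0.1},
    {"xyz":[2,0,-30],"turn":[0,0,0],"grip":0.1},
    {"xyz":[2,0,-70],"turn":[0,0,0],"grip":0.1},
    {"xyz":[2,0,-80],"turn":[0,0,0],"grip":0.1},
    {"xyz":[2,0,-80],"turn":[0,0,0],"grip":0.1}
  ]
}}

```text
clock: 20.03
tcp_pos: [0.501, 0.3951, 0.1344]
orientation: [0.004, -0.008, 1.0, 0.003]
wrist_force: [-0.2, -0.0, -0.3]
finger_gap: 0.0205
grip_force: 63.1
```

Call:
{"fn": "apply_moves", "kwargs": {
  "rows": [
    {"xyz":[-120,-351,0],"turn":[0,0,-0.036],"grip":0.1},
    {"xyz":[-120,-351,0],"turn":[0,0,-0.036],"grip":0.1},
    {"xyz":[-120,-351,0],"turn":[0,0,-0.036],"grip":0.1},
    {"xyz":[-120,-351,0],"turn":[0,0,-0.036],"grip":0.1},
    {"xyz":[-120,-351,0],"turn":[0,0,-0.036],"grip":0.1},
    {"xyz":[-120,-351,0],"turn":[0,0,-0.036],"grip":0.1},
    {"xyz":[-120,-351,0],"turn":[0,0,-0.036],"grip":0.1},
    {"xyz":[-120,-351,0],"turn":[0,0,-0.036],"grip":0.1},
    {"xyz":[-120,-351,0],"turn":[0,0,-0.036],"grip":0.1},
    {"xyz":[-120,-351,0],"turn":[0,0,-0.036],"grip":0.1},
    {"xyz":[-120,-351,0],"turn":[0,0,-0.036],"grip":0.1},
    {"xyz":[-120,-351,0],"turn":[0,0,-0.036],"grip":0.1}
  ]
}}

```text
clock: 21.03
tcp_pos: [0.6228, 0.0442, 0.1273]
orientation: [-0.001, -0.026, 1.0, 0.0]
wrist_force: [1.1, 0.3, 0.1]
finger_gap: 0.02
grip_force: 63.1
```

Run:
```python
from look import *
go(.6255,.0445,.069,1.5708+.054); print(st()['finger_gap'],st()['grip_force']); pan(['scene'])
```

```text
MOVE [-2.8  0.2 58.3] turn [ 0.001 -0.002 -0.003] | tcp [0.6228 0.0442 0.1273] yaw 1.622 t 21.0
0.019967450272457714 63.06452035903931
scene placed px [229. 225.] ctr 632.6 -116.2 size 210 24 ang 3.1 z 0.0782
scene placed px [254. 235.] ctr 648.0 -33.2 size 175 23 ang 3.5 z 0.0776
scene left px [420. 234.] ctr 486.0 468.3 size 203 23 ang 4.6 z 0.0159
```

Call:
{"fn": "apply_moves", "kwargs": {
  "rows": [
    {"xyz":[-2,0,30],"turn":[0,0,0],"grip":0.1},
    {"xyz":[-2,0,50],"turn":[0,0,0],"grip":0.1},
    {"xyz":[-2,0,57],"turn":[0,0,0],"grip":0.1},
    {"xyz":[-2,0,59],"turn":[0,0,0],"grip":0.1},
    {"xyz":[-2,0,59],"turn":[0,0,0],"grip":0.1},
    {"xyz":[-2,0,59],"turn":[0,0,0],"grip":0.4},
    {"xyz":[-2,0,59],"turn":[0,0,0],"grip":0.4},
    {"xyz":[-2,0,59],"turn":[0,0,0],"grip":0.4},
    {"xyz":[-2,0,30],"turn":[0,0,0],"grip":0.4},
    {"xyz":[-2,0,0],"turn":[0,0,0],"grip":0.45}
  ]
}}

```text
clock: 21.92
tcp_pos: [0.624, 0.0444, 0.1274]
orientation: [-0.002, -0.026, 1.0, 0.0]
wrist_force: [0.9, -0.6, 1.0]
finger_gap: 0.0383
grip_force: 0.0
```

Call:
{"fn": "apply_moves", "kwargs": {
  "rows": [
    {"xyz":[114,431,0],"turn":[0,0,-0.009],"grip":0.6},
    {"xyz":[114,431,0],"turn":[0,0,-0.009],"grip":0.6},
    {"xyz":[114,431,0],"turn":[0,0,-0.009],"grip":0.6},
    {"xyz":[114,431,0],"turn":[0,0,-0.009],"grip":0.6},
    {"xyz":[114,431,0],"turn":[0,0,-0.009],"grip":0.6},
    {"xyz":[114,431,0],"turn":[0,0,-0.009],"grip":0.6},
    {"xyz":[114,431,0],"turn":[0,0,-0.009],"grip":0.6},
    {"xyz":[114,431,0],"turn":[0,0,-0.009],"grip":0.6},
    {"xyz":[114,431,0],"turn":[0,0,-0.009],"grip":0.6},
    {"xyz":[114,431,0],"turn":[0,0,-0.009],"grip":0.6},
    {"xyz":[114,431,0],"turn":[0,0,-0.009],"grip":0.6},
    {"xyz":[114,431,0],"turn":[0,0,-0.009],"grip":0.6}
  ]
}}

```text
clock: 22.92
tcp_pos: [0.4869, 0.4745, 0.1289]
orientation: [0.0, -0.034, 0.999, 0.001]
wrist_force: [0.0, -0.2, -1.3]
finger_gap: 0.0516
grip_force: 0.0
```

Call:
{"fn": "apply_moves", "kwargs": {
  "rows": [
    {"xyz":[0,0,30],"turn":[0,0,0],"grip":0.6},
    {"xyz":[0,0,60],"turn":[0,0,0],"grip":0.6},
    {"xyz":[0,0,60],"turn":[0,0,0],"grip":0.6},
    {"xyz":[0,0,60],"turn":[0,0,0],"grip":0.6},
    {"xyz":[0,0,60],"turn":[0,0,0],"grip":0.6}
  ]
}}

```text
clock: 23.33
tcp_pos: [0.4902, 0.4686, 0.07]
orientation: [0.001, -0.03, 1.0, 0.0]
wrist_force: [0.3, 0.3, 0.7]
finger_gap: 0.0511
grip_force: 0.0
```

Run:
```python
from look import *
go(.4879,.4688,.006,1.5708+.063);pan(['top','scene'])
c=cam('wrist');P=cloud(c);X,Y,Z=P[...,0],P[...,1],P[...,2]
comps(c,(Z>.009)&(Z<.03)&(Y>.4)&(Y<.55)&(X>.3)&(X<.63)&(c['z_map']>0),400,.016,'wr')
```

```text
MOVE [ 2.4  0.3 64. ] turn [ 0.001  0.001 -0.002] | tcp [0.4902 0.4686 0.07  ] yaw 1.631 t 23.3
top placed px [323. 157.] ctr 630.6 -115.9 size 207 22 ang 3.3 z 0.0787
top placed px [265. 159.] ctr 627.1 46.0 size 207 21 ang 3.2 z 0.0788
top placed px [294. 157.] ctr 628.8 -34.4 size 207 22 ang 3.3 z 0.0791
top left px [118. 189.] ctr 557.0 474.1 size 71 20 ang 1.5 z 0.0163
top left px [120. 231.] ctr 436.3 466.6 size 102 23 ang 1.5 z 0.0156
scene placed px [229. 225.] ctr 632.0 -116.6 size 210 24 ang 3.5 z 0.078
scene placed px [255. 231.] ctr 631.6 -34.4 size 211 24 ang 3.2 z 0.0776
scene placed px [281. 235.] ctr 628.9 46.1 size 210 23 ang 3.0 z 0.0778
scene left px [421. 240.] ctr 508.5 470.2 size 158 23 ang 4.6 z 0.0161
wr px [285. 197.] ctr 487.7 469.4 size 211 22 ang 3.5 z 0.0172
```

Call:
{"fn": "apply_moves", "kwargs": {
  "rows": [
    {"xyz":[2,0,30],"turn":[0,0,0],"grip":0.5},
    {"xyz":[2,0,55],"turn":[0,0,0],"grip":0.5},
    {"xyz":[2,0,64],"turn":[0,0,0],"grip":0.5},
    {"xyz":[2,0,64],"turn":[0,0,0],"grip":0.1},
    {"xyz":[2,0,64],"turn":[0,0,0],"grip":0.1},
    {"xyz":[2,0,64],"turn":[0,0,0],"grip":0.1},
    {"xyz":[2,0,64],"turn":[0,0,0],"grip":0.1},
    {"xyz":[2,0,64],"turn":[0,0,0],"grip":0.1},
    {"xyz":[2,0,30],"turn":[0,0,0],"grip":0.1},
    {"xyz":[2,0,-10],"turn":[0,0,0],"grip":0.1},
    {"xyz":[2,0,-50],"turn":[0,0,0],"grip":0.1},
    {"xyz":[2,0,-60],"turn":[0,0,0],"grip":0.1}
  ]
}}

```text
clock: 24.48
tcp_pos: [0.4902, 0.471, 0.137]
orientation: [0.005, -0.031, 1.0, 0.003]
wrist_force: [1.8, 1.1, 1.0]
finger_gap: 0.02
grip_force: 61.2
```

Call:
{"fn": "apply_moves", "kwargs": {
  "rows": [
    {"xyz":[-114,-351,0],"turn":[0,0,0.009],"grip":0.1},
    {"xyz":[-114,-351,0],"turn":[0,0,0.009],"grip":0.1},
    {"xyz":[-114,-351,0],"turn":[0,0,0.009],"grip":0.1},
    {"xyz":[-114,-351,0],"turn":[0,0,0.009],"grip":0.1},
    {"xyz":[-114,-351,0],"turn":[0,0,0.009],"grip":0.1},
    {"xyz":[-114,-351,0],"turn":[0,0,0.009],"grip":0.1},
    {"xyz":[-114,-351,0],"turn":[0,0,0.009],"grip":0.1},
    {"xyz":[-114,-351,0],"turn":[0,0,0.009],"grip":0.1},
    {"xyz":[-114,-351,0],"turn":[0,0,0.009],"grip":0.1},
    {"xyz":[-114,-351,0],"turn":[0,0,0.009],"grip":0.1},
    {"xyz":[-114,-351,0],"turn":[0,0,0.009],"grip":0.1},
    {"xyz":[-114,-351,0],"turn":[0,0,0.009],"grip":0.1}
  ]
}}

```text
clock: 25.48
tcp_pos: [0.6226, 0.1254, 0.1288]
orientation: [0.0, -0.026, 1.0, 0.0]
wrist_force: [-0.0, 0.4, 0.7]
finger_gap: 0.0202
grip_force: 61.2
```

Run:
```python
from look import *
go(.624,.125,.069,1.5708+.055); print(st()['finger_gap'],st()['grip_force']); pan(['scene'])
```

```text
MOVE [-1.4 -0.5 59.8] turn [ 0.001  0.    -0.003] | tcp [0.6226 0.1254 0.1288] yaw 1.622 t 25.5
0.020171985778309337 61.224238872528076
scene placed px [229. 225.] ctr 632.0 -116.0 size 209 24 ang 3.0 z 0.0774
scene placed px [255. 230.] ctr 631.6 -34.7 size 211 24 ang 3.2 z 0.0777
scene placed px [281. 236.] ctr 629.4 46.4 size 209 23 ang 3.3 z 0.0778
```

Call:
{"fn": "apply_moves", "kwargs": {
  "rows": [
    {"xyz":[-1,0,30],"turn":[0,0,0],"grip":0.1},
    {"xyz":[-1,0,50],"turn":[0,0,0],"grip":0.1},
    {"xyz":[-1,0,57],"turn":[0,0,0],"grip":0.1},
    {"xyz":[-1,0,60],"turn":[0,0,0],"grip":0.1},
    {"xyz":[-1,0,60],"turn":[0,0,0],"grip":0.1},
    {"xyz":[-1,0,60],"turn":[0,0,0],"grip":0.4},
    {"xyz":[-1,0,60],"turn":[0,0,0],"grip":0.4},
    {"xyz":[-1,0,60],"turn":[0,0,0],"grip":0.4},
    {"xyz":[-1,0,30],"turn":[0,0,0],"grip":0.4},
    {"xyz":[-1,0,-20],"turn":[0,0,0],"grip":0.4}
  ]
}}

```text
clock: 26.37
tcp_pos: [0.6205, 0.1253, 0.1367]
orientation: [-0.004, -0.026, 1.0, -0.0]
wrist_force: [0.9, -0.4, 0.6]
finger_gap: 0.0341
grip_force: 0.0
```

Call:
{"fn": "apply_moves", "kwargs": {
  "rows": [
    {"xyz":[40,-355,-40],"turn":[0,0,0.055],"grip":0},
    {"xyz":[40,-355,-40],"turn":[0,0,0.055],"grip":0},
    {"xyz":[40,-355,-40],"turn":[0,0,0.055],"grip":0},
    {"xyz":[40,-355,-40],"turn":[0,0,0.055],"grip":0},
    {"xyz":[40,-355,-40],"turn":[0,0,0.055],"grip":0},
    {"xyz":[40,-355,-40],"turn":[0,0,0.055],"grip":0},
    {"xyz":[40,-355,-40],"turn":[0,0,0.055],"grip":0},
    {"xyz":[40,-355,-40],"turn":[0,0,0.055],"grip":0},
    {"xyz":[40,-355,-40],"turn":[0,0,0.055],"grip":0},
    {"xyz":[40,-355,-40],"turn":[0,0,0.055],"grip":0},
    {"xyz":[40,-355,-40],"turn":[0,0,0.055],"grip":0},
    {"xyz":[40,-355,-40],"turn":[0,0,0.055],"grip":0}
  ]
}}

```text
clock: 27.37
tcp_pos: [0.6022, -0.2308, 0.1801]
orientation: [-0.0, 0.001, 1.0, 0.0]
wrist_force: [-0.0, 0.0, 0.0]
finger_gap: -0.0
grip_force: 0.0
```

Run:
```python
from look import *
np.set_printoptions(precision=4,suppress=True)
def keys(c,n):
    P=cloud(c);X,Y,Z=P[...,0],P[...,1],P[...,2];hsv=cv2.cvtColor(c['color'],cv2.COLOR_BGR2HSV)
    comps(c,(hsv[...,1]<90)&(hsv[...,2]>130)&(Y<-.17)&(Y>-.42)&(X>.56)&(X<.72)&(Z>.03),25,.044,n)
keys(dict(np.load('w6.npz')),'w6'); c=cam('wrist');cv2.imwrite('pics/w7.png',c['color']);keys(c,'w7'); keys(cam('top'),'top')
go(.64,-.25,.1,1.571);pan(['top','scene'])
```

```text
w6 px [ 18. 199.] ctr 629.5 -325.8 size 31 28 ang -13.9 z 0.0447
w6 px [ 97. 208.] ctr 633.5 -267.0 size 19 18 ang -7.7 z 0.0446
w6 px [209. 237.] ctr 654.6 -179.7 size 18 3 ang 3.0 z 0.0722
w6 px [212. 267.] ctr 683.9 -178.1 size 37 3 ang 3.3 z 0.0722
w7 px [348. 216.] ctr 635.4 -166.9 size 142 7 ang 1.3 z 0.0717
w7 px [187. 226.] ctr 629.0 -326.4 size 32 31 ang -5.1 z 0.0449
w7 px [247. 229.] ctr 633.4 -267.1 size 19 18 ang 89.7 z 0.0448
w7 px [202. 282.] ctr 695.2 -317.5 size 108 26 ang 89.5 z 0.063
top px [403.  93.] ctr 821.0 -358.9 size 160 27 ang -28.1 z 0.6699
top px [423. 101.] ctr 790.3 -415.8 size 148 92 ang -27.6 z 0.6636
top px [447. 105.] ctr 785.9 -489.8 size 102 30 ang -26.8 z 0.6687
MOVE [-37.7 -20.3  80. ] turn [ 0.001 -0.    -0.001] | tcp [ 0.6023 -0.2297  0.1801] yaw 1.57 t 27.5
top placed px [323. 157.] ctr 630.5 -115.8 size 208 22 ang 3.3 z 0.0787
top placed px [265. 159.] ctr 627.1 46.0 size 207 21 ang 3.1 z 0.0788
top placed px [294. 158.] ctr 628.6 -34.5 size 207 22 ang 3.3 z 0.0789
top placed px [236. 161.] ctr 623.8 127.1 size 209 21 ang 3.1 z 0.0787
scene placed px [229. 225.] ctr 632.6 -116.7 size 210 25 ang 3.1 z 0.0779
scene placed px [255. 230.] ctr 631.6 -34.4 size 211 24 ang 3.4 z 0.0778
scene placed px [281. 235.] ctr 628.9 45.8 size 210 23 ang 2.9 z 0.0777
scene placed px [308. 240.] ctr 624.7 126.9 size 209 23 ang 3.2 z 0.078
```

View pics/w7.png

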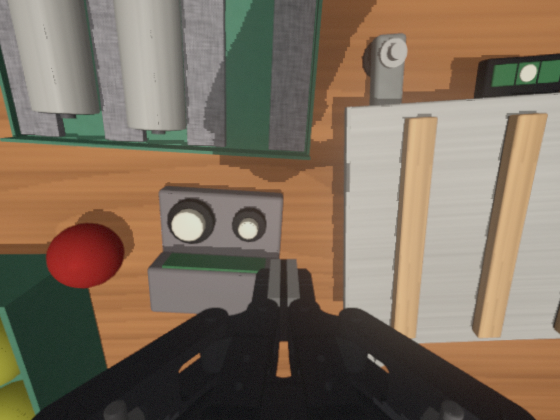

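The keys are at px (247,229) for tare and (187,226) for print. They cast to (633,-267) and (629,-326) at 45 mm height, 59 mm apart, which fits. All four chocks lie about 81 mm apart. Press tare.

Call:
{"fn": "apply_moves", "kwargs": {
  "rows": [
    {"xyz":[-31,-37,80],"turn":[0,0,0],"grip":0},
    {"xyz":[-31,-37,80],"turn":[0,0,0],"grip":0},
    {"xyz":[-31,-37,110],"turn":[0,0,0],"grip":0},
    {"xyz":[-31,-37,120],"turn":[0,0,0],"grip":0},
    {"xyz":[-31,-37,128],"turn":[0,0,0],"grip":0},
    {"xyz":[-31,-37,133],"turn":[0,0,0],"grip":0},
    {"xyz":[-31,-37,138],"turn":[0,0,0],"grip":0},
    {"xyz":[-31,-37,142],"turn":[0,0,0],"grip":0},
    {"xyz":[-31,-37,143],"turn":[0,0,0],"grip":0},
    {"xyz":[-31,-37,143],"turn":[0,0,0],"grip":0}
  ]
}}

```text
clock: 28.4
tcp_pos: [0.6342, -0.268, 0.0391]
orientation: [0.001, 0.001, 1.0, -0.0]
wrist_force: [-0.1, 3.0, 4.4]
finger_gap: -0.0
grip_force: 2.1
```

Run:
```python
from look import *
go(.6334,-.267,.036,1.571);print(st()['wrist_force'])
```

```text
MOVE [0.8 1.  3.1] turn [-0.     0.003 -0.002] | tcp [ 0.6342 -0.268   0.0391] yaw 1.569 t 28.4
[-0.09823498  2.95292748  4.4479059 ]
```

Call:
{"fn": "apply_moves", "kwargs": {
  "rows": [
    {"xyz":[0,0,2],"turn":[0,0,0],"grip":0},
    {"xyz":[0,0,2.5],"turn":[0,0,0],"grip":0},
    {"xyz":[0,0,2.5],"turn":[0,0,0],"grip":0},
    {"xyz":[0,0,-20],"turn":[0,0,0],"grip":0},
    {"xyz":[0,0,-60],"turn":[0,0,0],"grip":0},
    {"xyz":[0,0,-100],"turn":[0,0,0],"grip":0.8},
    {"xyz":[203,-93,-200],"turn":[0,0,0],"grip":0.8},
    {"xyz":[203,-93,-200],"turn":[0,0,0],"grip":0.8},
    {"xyz":[203,-93,-200],"turn":[0,0,0],"grip":0.8},
    {"xyz":[203,-93,-200],"turn":[0,0,0],"grip":0.8},
    {"xyz":[203,-93,-200],"turn":[0,0,0],"grip":0.8},
    {"xyz":[203,-93,-200],"turn":[0,0,0],"grip":0.8}
  ]
}}

```text
clock: 29.4
tcp_pos: [0.4279, -0.3619, 0.2389]
orientation: [0.0, 0.002, 1.0, -0.001]
wrist_force: [0.0, -1.2, 0.1]
finger_gap: 0.0683
grip_force: 0.0
```

Call:
{"fn": "apply_moves", "kwargs": {
  "rows": [
    {"xyz":[0,0,0],"turn":[0,0,0],"grip":0.8},
    {"xyz":[0,0,0],"turn":[0,0,0],"grip":0.8},
    {"xyz":[0,0,0],"turn":[0,0,0],"grip":0.8}
  ]
}}

```text
clock: 29.65
tcp_pos: [0.43, -0.3612, 0.2374]
orientation: [0.0, 0.002, 1.0, -0.0]
wrist_force: [0.5, 0.4, 0.6]
finger_gap: 0.0686
grip_force: 0.0
```

Run:
```python
from look import *
c=cam('wrist');cv2.imwrite('pics/w8.png',c['color']);P=cloud(c);X,Y,Z=P[...,0],P[...,1],P[...,2]
comps(c,(Z>.042)&(Z<.065)&(Y<-.2)&(Y>-.5)&(X>.3)&(X<.56),300,.052,'rol')
comps(c,(Z>.053)&(Z<.065)&(Y<-.2)&(Y>-.5)&(X>.3)&(X<.56),100,.056,'crest')
go(.455,-.34,.1,1.571-.052);print(st()['finger_gap'])
```

```text
rol px [232. 195.] ctr 447.5 -420.0 size 153 44 ang -3.3 z 0.0542
rol px [300. 206.] ctr 461.0 -343.1 size 153 44 ang -3.3 z 0.0544
crest px [231. 197.] ctr 446.8 -421.4 size 149 26 ang -2.8 z 0.056
crest px [301. 208.] ctr 460.6 -342.2 size 150 27 ang -4.1 z 0.0561
MOVE [-24.6  20.6 136.8] turn [0.    0.    0.049] | tcp [ 0.4303 -0.3606  0.2368] yaw 1.568 t 29.7
0.06822945655384764
```

View pics/w8.png

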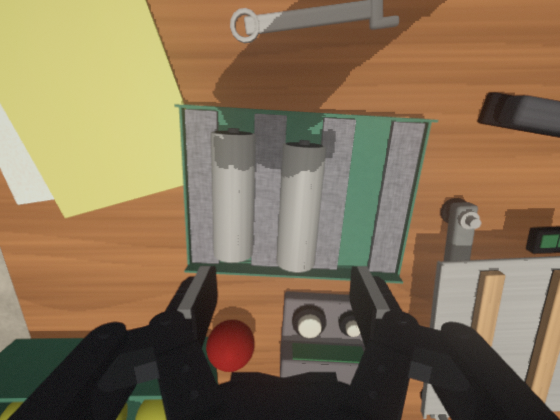

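Wrist view: rollers at px (300,206) and (232,195), tops at 56 mm, turned −3.3°. The third groove is empty. Picking the one at (461,−342.5).

Call:
{"fn": "apply_moves", "kwargs": {
  "rows": [
    {"xyz":[-31,18,100],"turn":[0,0,0.055],"grip":0.8},
    {"xyz":[-31,18,100],"turn":[0,0,0.055],"grip":0.8},
    {"xyz":[-31,18,100],"turn":[0,0,0.055],"grip":0.8},
    {"xyz":[-31,18,120],"turn":[0,0,0.055],"grip":0.8},
    {"xyz":[-31,18,150],"turn":[0,0,0.055],"grip":0.8},
    {"xyz":[-31,18,160],"turn":[0,0,0.055],"grip":0.8},
    {"xyz":[-31,18,160],"turn":[0,0,0.055],"grip":0.8}
  ]
}}

```text
clock: 30.28
tcp_pos: [0.4597, -0.3399, 0.0732]
orientation: [-0.003, 0.028, 1.0, 0.003]
wrist_force: [-0.5, 0.2, -0.2]
finger_gap: 0.0685
grip_force: 0.0
```

Run:
```python
from look import *
go(.461,-.3425,.021,1.571-.0576);print(st()['finger_gap'])
```

```text
MOVE [-1.7 -2.8 52.2] turn [ 0.005 -0.006  0.002] | tcp [ 0.4597 -0.3399  0.0732] yaw 1.515 t 30.3
0.06847111604960333
```

Call:
{"fn": "apply_moves", "kwargs": {
  "rows": [
    {"xyz":[0,-2,30],"turn":[0,0,0],"grip":0.8},
    {"xyz":[0,-2,50],"turn":[0,0,0],"grip":0.8},
    {"xyz":[0,-2,55],"turn":[0,0,0],"grip":0.8},
    {"xyz":[0,-2,55],"turn":[0,0,0],"grip":0.8},
    {"xyz":[0,-2,55],"turn":[0,0,0],"grip":0.8},
    {"xyz":[0,-2,55],"turn":[0,0,0],"grip":0.3},
    {"xyz":[0,-2,55],"turn":[0,0,0],"grip":0.3},
    {"xyz":[0,-2,55],"turn":[0,0,0],"grip":0.3},
    {"xyz":[0,-2,55],"turn":[0,0,0],"grip":0.3},
    {"xyz":[0,-2,55],"turn":[0,0,0],"grip":0.3},
    {"xyz":[0,-2,55],"turn":[0,0,0],"grip":0.3}
  ],
  "force": 80
}}

```text
clock: 31.2
tcp_pos: [0.4621, -0.344, 0.0249]
orientation: [0.002, 0.028, 1.0, 0.0]
wrist_force: [0.2, 6.4, 9.3]
finger_gap: 0.0472
grip_force: 81.7
```

Call:
{"fn": "apply_moves", "kwargs": {
  "rows": [
    {"xyz":[0,0,-10],"turn":[0,0,0],"grip":0.3},
    {"xyz":[0,0,-20],"turn":[0,0,0],"grip":0.3},
    {"xyz":[0,0,-20],"turn":[0,0,0],"grip":0.3},
    {"xyz":[0,0,-20],"turn":[0,0,0],"grip":0.3}
  ]
}}

```text
clock: 31.53
tcp_pos: [0.4616, -0.3458, 0.0434]
orientation: [0.001, 0.029, 1.0, -0.001]
wrist_force: [-0.5, -0.2, -5.1]
finger_gap: 0.0473
grip_force: 84.1
```

Run:
```python
from look import *
go(.461,-.3425,.13,1.571-.0576);s=st();print(s['finger_gap'],s['grip_force'],s['wrist_force'],s['ft_torque'])
c=cam('scene');P=cloud(c);X,Y,Z=P[...,0],P[...,1],P[...,2]
comps(c,(Z>.042)&(Z<.09)&(Y<-.2)&(Y>-.5)&(X>.3)&(X<.56),60,.065,'rol')
```

```text
MOVE [  0.6   3.1 -86.6] turn [-0.002  0.002 -0.   ] | tcp [ 0.4616 -0.3458  0.0434] yaw 1.513 t 31.5
0.04725601036808899 84.11136746406555 [-0.46420913 -0.16621126 -5.12882982] [-0.0216048   0.01470422 -0.00617553]
rol px [155. 170.] ctr 489.8 -411.9 size 93 44 ang -3.5 z 0.0521
rol px [174. 176.] ctr 495.9 -340.0 size 111 71 ang 10.8 z 0.0682
```

Call:
{"fn": "apply_moves", "kwargs": {
  "rows": [
    {"xyz":[0,0,-30],"turn":[0,0,0],"grip":0.3},
    {"xyz":[0,0,-60],"turn":[0,0,0],"grip":0.3},
    {"xyz":[0,0,-90],"turn":[0,0,0],"grip":0.3},
    {"xyz":[0,0,-95],"turn":[0,0,0],"grip":0.3},
    {"xyz":[-30,95,-95],"turn":[0,0,-0.03],"grip":0.3},
    {"xyz":[-42,132,-95],"turn":[0,0,-0.05],"grip":0.3},
    {"xyz":[-54,170,-95],"turn":[0,0,-0.06],"grip":0.3},
    {"xyz":[-66,208,-95],"turn":[0,0,-0.07],"grip":0.3},
    {"xyz":[-78,246,-95],"turn":[0,0,-0.08],"grip":0.3},
    {"xyz":[-90,284,-95],"turn":[0,0,-0.09],"grip":0.3},
    {"xyz":[-102,320,-95],"turn":[0,0,-0.1],"grip":0.3},
    {"xyz":[-102,320,-95],"turn":[0,0,-0.114],"grip":0.3}
  ]
}}

```text
clock: 32.58
tcp_pos: [0.5798, -0.0316, 0.1355]
orientation: [-0.001, -0.028, 1.0, 0.0]
wrist_force: [1.9, -0.5, -5.1]
finger_gap: 0.0471
grip_force: 85.2
```

Run:
```python
from look import *
go(.627,.0865,.13,1.571+.056);s=st();print(s['finger_gap'],s['grip_force'],s['wrist_force'],s['ft_torque'])
pan()
```

```text
MOVE [-53.8 115.3   5.5] turn [ 0.    -0.002  0.   ] | tcp [ 0.5798 -0.0316  0.1355] yaw 1.627 t 32.6
0.04705876993509611 85.17058610916138 [ 1.86334835 -0.54088168 -5.07066988] [-0.00716332 -0.06969779  0.03019311]
top placed px [264. 145.] ctr 662.8 47.8 size 136 21 ang 3.3 z 0.0791
top placed px [236. 161.] ctr 623.8 127.1 size 209 21 ang 3.1 z 0.079
top placed px [325. 178.] ctr 575.5 -123.7 size 96 17 ang -1.5 z 0.0794
scene placed px [229. 225.] ctr 632.6 -116.2 size 210 24 ang 3.1 z 0.078
scene placed px [281. 235.] ctr 628.9 45.8 size 210 23 ang 3.1 z 0.0779
scene placed px [308. 240.] ctr 624.7 127.1 size 209 22 ang 3.2 z 0.0781
scene placed px [252. 245.] ctr 686.3 -30.7 size 102 23 ang 3.4 z 0.0776
```

Call:
{"fn": "apply_moves", "kwargs": {
  "rows": [
    {"xyz":[-18,38,0],"turn":[0,0,0],"grip":0.3},
    {"xyz":[-36,76,0],"turn":[0,0,0],"grip":0.3},
    {"xyz":[-54,115,5],"turn":[0,0,0],"grip":0.3},
    {"xyz":[-54,115,15],"turn":[0,0,0],"grip":0.3},
    {"xyz":[-54,115,20],"turn":[0,0,0],"grip":0.3},
    {"xyz":[-54,115,20],"turn":[0,0,0],"grip":0.3},
    {"xyz":[-54,115,20],"turn":[0,0,0],"grip":0.3}
  ]
}}

```text
clock: 33.27
tcp_pos: [0.6263, 0.0831, 0.1156]
orientation: [-0.002, -0.028, 1.0, -0.0]
wrist_force: [-0.2, -0.9, -4.8]
finger_gap: 0.0469
grip_force: 85.6
```

Run:
```python
from look import *
go(.627,.0865,.085,1.571+.056);s=st();print(s['finger_gap'],s['wrist_force'])
c=cam('wrist');P=cloud(c);X,Y,Z=P[...,0],P[...,1],P[...,2]
comps(c,(Z>.095)&(Z<.16)&(Y<.15)&(Y>.03)&(X>.5)&(X<.63),200,.14,'rol')
comps(c,(Z>.072)&(Z<.088)&(abs(Y)<.2)&(X>.5)&(X<.75),200,.079,'chk')
pan(['scene'])
```

```text
MOVE [-1.   3.4 30.6] turn [-0.    -0.003 -0.001] | tcp [0.6263 0.0831 0.1156] yaw 1.626 t 33.3
0.04690685558018508 [-0.16598079 -0.86169395 -4.78657801]
rol px [284. 224.] ctr 594.4 82.1 size 100 82 ang 0.2 z 0.1453
chk px [ 92. 186.] ctr 615.5 -34.5 size 183 27 ang 3.3 z 0.0798
chk px [217. 150.] ctr 584.8 42.9 size 126 23 ang 2.8 z 0.08
chk px [357. 161.] ctr 583.6 123.6 size 131 23 ang 3.4 z 0.0801
chk px [ 12. 324.] ctr 690.2 -99.8 size 97 24 ang -12.8 z 0.0794
chk px [233. 347.] ctr 709.7 48.3 size 43 10 ang 1.8 z 0.0804
chk px [333. 348.] ctr 706.1 125.0 size 44 10 ang 2.9 z 0.0804
scene placed px [229. 225.] ctr 632.5 -116.2 size 210 25 ang 3.3 z 0.0778
scene placed px [255. 231.] ctr 631.6 -34.2 size 211 24 ang 3.6 z 0.0777
scene placed px [307. 249.] ctr 659.0 128.8 size 141 22 ang 3.4 z 0.0784
scene placed px [279. 248.] ctr 674.3 48.2 size 119 22 ang 4.0 z 0.078
```

Call:
{"fn": "apply_moves", "kwargs": {
  "rows": [
    {"xyz":[0,2.5,12],"turn":[0,0,0],"grip":0.3},
    {"xyz":[0,2.5,22],"turn":[0,0,0],"grip":0.3},
    {"xyz":[0,2.5,28],"turn":[0,0,0],"grip":0.3},
    {"xyz":[0,2.5,31],"turn":[0,0,0],"grip":0.3},
    {"xyz":[0,2.5,31],"turn":[0,0,0],"grip":0.3},
    {"xyz":[0,2.5,31],"turn":[0,0,0],"grip":0.3}
  ]
}}

```text
clock: 33.87
tcp_pos: [0.6276, 0.0865, 0.0863]
orientation: [0.0, -0.028, 1.0, 0.0]
wrist_force: [0.8, -0.9, -5.4]
finger_gap: 0.0473
grip_force: 86.0
```

Run:
```python
from look import *
go(.627,.0865,.085,1.571+.056);s=st();print(s['finger_gap'],s['wrist_force'])
```

```text
MOVE [0.6 0.1 1.3] turn [ 0.  0. -0.] | tcp [0.6276 0.0865 0.0863] yaw 1.627 t 33.9
0.04733153839905641 [ 0.78997549 -0.92167091 -5.38774224]
```

Not yet touching; down a little more, in the same call release and rise.

Call:
{"fn": "apply_moves", "kwargs": {
  "rows": [
    {"xyz":[0,0,1],"turn":[0,0,0],"grip":0.3},
    {"xyz":[0,0,2],"turn":[0,0,0],"grip":0.3},
    {"xyz":[0,0,2],"turn":[0,0,0],"grip":0.3}
  ]
}}

```text
clock: 34.12
tcp_pos: [0.628, 0.0867, 0.0849]
orientation: [0.001, -0.028, 1.0, -0.0]
wrist_force: [-1.1, -0.1, -1.0]
finger_gap: 0.047
grip_force: 86.2
```

Run:
```python
from look import *
s=st();print(s['finger_gap'],s['wrist_force'],s['tcp_pos'])
c=cam('scene');P=cloud(c);X,Y,Z=P[...,0],P[...,1],P[...,2]
comps(c,(Z>.1)&(Z<.13)&(Y>.04)&(Y<.13)&(X>.64)&(X<.75),20,.114,'rol')
```

```text
0.04695004714449425 [-1.12370219 -0.06705291 -1.02801926] [0.62796324 0.08669985 0.08494078]
rol px [293. 245.] ctr 674.3 90.0 size 67 46 ang 3.7 z 0.1112
```

Call:
{"fn": "apply_moves", "kwargs": {
  "rows": [
    {"xyz":[0,0,0],"turn":[0,0,0],"grip":0.75},
    {"xyz":[0,0,0],"turn":[0,0,0],"grip":0.75},
    {"xyz":[0,0,0],"turn":[0,0,0],"grip":0.75},
    {"xyz":[0,0,0],"turn":[0,0,0],"grip":0.75},
    {"xyz":[0,0,-15],"turn":[0,0,0],"grip":0.75},
    {"xyz":[0,0,-40],"turn":[0,0,0],"grip":0.8},
    {"xyz":[0,0,-80],"turn":[0,0,0],"grip":0.8},
    {"xyz":[0,0,-100],"turn":[0,0,0],"grip":0.8}
  ]
}}

```text
clock: 34.83
tcp_pos: [0.6287, 0.0868, 0.1883]
orientation: [0.002, -0.028, 1.0, 0.0]
wrist_force: [1.3, 0.2, 1.3]
finger_gap: 0.0684
grip_force: 0.0
```

```bash
cat >> look.py <<'E'
def rol(names=('top','scene')):
    for n in names:
        c=cam(n);P=cloud(c);X,Y,Z=P[...,0],P[...,1],P[...,2]
        comps(c,(Z>.105)&(Z<.125)&(abs(Y)<.17)&(X>.5)&(X<.75),60,.114,n+' roller')
        comps(c,(Z>.045)&(Z<.065)&(Y<-.2)&(Y>-.5)&(X>.3)&(X<.56),60,.054,n+' in carton')
E
python3 - <<'E'
from look import *
go(.447,-.421,.18,1.571-.0576);rol();pan(['scene'])
E
```

```text
MOVE [ 210.  -496.7    7.4] turn [0.    0.004 0.114] | tcp [0.6287 0.0868 0.1883] yaw 1.627 t 34.8
top in carton px [431. 221.] ctr 448.9 -417.7 size 151 37 ang -3.2 z 0.053
scene roller px [295. 232.] ctr 629.6 87.0 size 152 38 ang 2.7 z 0.1126
scene in carton px [158. 163.] ctr 451.2 -416.2 size 155 41 ang -3.1 z 0.0531
scene placed px [229. 225.] ctr 632.6 -116.6 size 210 24 ang 3.4 z 0.0779
scene placed px [255. 230.] ctr 631.6 -34.3 size 211 24 ang 3.3 z 0.0777
scene placed px [281. 239.] ctr 637.8 46.4 size 192 23 ang 2.9 z 0.0778
scene placed px [307. 247.] ctr 648.1 128.3 size 165 22 ang 3.4 z 0.0777
```

Call:
{"fn": "apply_moves", "kwargs": {
  "rows": [
    {"xyz":[210,-497,-25],"turn":[0,0,0.114],"grip":0.8},
    {"xyz":[210,-497,-25],"turn":[0,0,0.114],"grip":0.8},
    {"xyz":[210,-497,-25],"turn":[0,0,0.114],"grip":0.8},
    {"xyz":[210,-497,-25],"turn":[0,0,0.114],"grip":0.8},
    {"xyz":[210,-497,-25],"turn":[0,0,0.114],"grip":0.8},
    {"xyz":[210,-497,-25],"turn":[0,0,0.114],"grip":0.8},
    {"xyz":[210,-497,-25],"turn":[0,0,0.114],"grip":0.8},
    {"xyz":[210,-497,-25],"turn":[0,0,0.114],"grip":0.8},
    {"xyz":[210,-497,-25],"turn":[0,0,0.114],"grip":0.8},
    {"xyz":[210,-497,-25],"turn":[0,0,0.114],"grip":0.8},
    {"xyz":[210,-497,-25],"turn":[0,0,0.114],"grip":0.8},
    {"xyz":[210,-497,-25],"turn":[0,0,0.114],"grip":0.8}
  ]
}}

```text
clock: 35.98
tcp_pos: [0.4578, -0.3848, 0.2059]
orientation: [-0.001, 0.029, 1.0, 0.001]
wrist_force: [1.3, -0.3, 0.1]
finger_gap: 0.0685
grip_force: 0.0
```

Call:
{"fn": "apply_moves", "kwargs": {
  "rows": [
    {"xyz":[5,-40,0],"turn":[0,0,0],"grip":0.8},
    {"xyz":[5,-40,0],"turn":[0,0,0],"grip":0.8},
    {"xyz":[5,-40,0],"turn":[0,0,0],"grip":0.8},
    {"xyz":[5,-40,0],"turn":[0,0,0],"grip":0.8}
  ]
}}

```text
clock: 36.32
tcp_pos: [0.4514, -0.4226, 0.2057]
orientation: [-0.001, 0.029, 1.0, 0.001]
wrist_force: [-1.0, 0.0, -0.0]
finger_gap: 0.0685
grip_force: 0.0
```

Run:
```python
from look import *
c=cam('wrist');P=cloud(c);X,Y,Z=P[...,0],P[...,1],P[...,2]
comps(c,(Z>.042)&(Z<.065)&(Y<-.2)&(Y>-.5)&(X>.3)&(X<.56),300,.052,'rol')
comps(c,(Z>.053)&(Z<.065)&(Y<-.2)&(Y>-.5)&(X>.3)&(X<.56),100,.056,'crest')
go(.447,-.421,.0755,1.571-.0576)
```

```text
rol px [284. 183.] ctr 447.9 -421.9 size 151 44 ang -3.5 z 0.0544
crest px [284. 185.] ctr 447.3 -421.6 size 148 27 ang -3.1 z 0.056
MOVE [  4.7   0.4 130.6] turn [ 0.002 -0.001  0.   ] | tcp [ 0.4518 -0.4219  0.2061] yaw 1.514 t 36.4
```

Call:
{"fn": "apply_moves", "kwargs": {
  "rows": [
    {"xyz":[4,0,40],"turn":[0,0,0],"grip":0.8},
    {"xyz":[4,0,80],"turn":[0,0,0],"grip":0.8},
    {"xyz":[4,0,120],"turn":[0,0,0],"grip":0.8},
    {"xyz":[4,0,150],"turn":[0,0,0],"grip":0.8},
    {"xyz":[4,0,170],"turn":[0,0,0],"grip":0.8},
    {"xyz":[4,0,180],"turn":[0,0,0],"grip":0.8},
    {"xyz":[4,0,182],"turn":[0,0,0],"grip":0.8},
    {"xyz":[4,0,182],"turn":[0,0,0],"grip":0.8},
    {"xyz":[4,0,182],"turn":[0,0,0],"grip":0.8}
  ]
}}

```text
clock: 37.12
tcp_pos: [0.4492, -0.4234, 0.027]
orientation: [0.001, 0.028, 1.0, -0.001]
wrist_force: [-0.2, -0.5, -0.2]
finger_gap: 0.0683
grip_force: 0.0
```

Call:
{"fn": "apply_moves", "kwargs": {
  "rows": [
    {"xyz":[0,0,0],"turn":[0,0,0],"grip":0.3},
    {"xyz":[0,0,0],"turn":[0,0,0],"grip":0.3},
    {"xyz":[0,0,0],"turn":[0,0,0],"grip":0.3},
    {"xyz":[0,0,0],"turn":[0,0,0],"grip":0.3},
    {"xyz":[0,0,0],"turn":[0,0,0],"grip":0.3},
    {"xyz":[0,0,0],"turn":[0,0,0],"grip":0.3}
  ]
}}

```text
clock: 37.62
tcp_pos: [0.4493, -0.4228, 0.0281]
orientation: [0.002, 0.029, 1.0, -0.0]
wrist_force: [-0.5, 4.9, 9.1]
finger_gap: 0.0469
grip_force: 81.0
```

Call:
{"fn": "apply_moves", "kwargs": {
  "rows": [
    {"xyz":[0,0,-20],"turn":[0,0,0],"grip":0.3},
    {"xyz":[0,0,-50],"turn":[0,0,0],"grip":0.3},
    {"xyz":[0,0,-80],"turn":[0,0,0],"grip":0.3},
    {"xyz":[0,0,-105],"turn":[0,0,0],"grip":0.3},
    {"xyz":[0,0,-110],"turn":[0,0,0],"grip":0.3},
    {"xyz":[0,0,-110],"turn":[0,0,0],"grip":0.3}
  ]
}}

```text
clock: 38.12
tcp_pos: [0.4492, -0.4244, 0.1379]
orientation: [0.002, 0.029, 1.0, -0.002]
wrist_force: [0.5, -0.2, -4.6]
finger_gap: 0.0468
grip_force: 84.5
```

Run:
```python
from look import *
go(.6285,-.0755,.13,1.571+.056);s=st();print(s['finger_gap'],s['grip_force'],s['wrist_force'])
rol();pan(['scene'])
```

```text
MOVE [-158.9  358.7    7.1] turn [-0.004  0.004 -0.114] | tcp [ 0.4492 -0.4244  0.1379] yaw 1.513 t 38.1
0.04682019406275292 84.5134699344635 [ 0.45912253 -0.23706439 -4.56303388]
top roller px [250. 157.] ctr 626.6 86.4 size 150 39 ang 2.5 z 0.1132
scene roller px [295. 233.] ctr 630.5 87.0 size 154 39 ang 3.6 z 0.1124
scene placed px [229. 225.] ctr 631.5 -116.4 size 208 24 ang 3.2 z 0.0781
scene placed px [255. 230.] ctr 631.6 -34.5 size 211 24 ang 3.8 z 0.0777
scene placed px [281. 235.] ctr 628.8 46.2 size 210 22 ang 3.3 z 0.0776
scene placed px [308. 240.] ctr 624.9 127.1 size 210 22 ang 2.9 z 0.0781
```

Call:
{"fn": "apply_moves", "kwargs": {
  "rows": [
    {"xyz":[-10,24,0],"turn":[0,0,-0.01],"grip":0.3},
    {"xyz":[-24,55,0],"turn":[0,0,-0.02],"grip":0.3},
    {"xyz":[-40,90,0],"turn":[0,0,-0.03],"grip":0.3},
    {"xyz":[-56,126,0],"turn":[0,0,-0.04],"grip":0.3},
    {"xyz":[-72,162,0],"turn":[0,0,-0.05],"grip":0.3},
    {"xyz":[-88,198,0],"turn":[0,0,-0.06],"grip":0.3},
    {"xyz":[-104,234,0],"turn":[0,0,-0.07],"grip":0.3},
    {"xyz":[-120,270,0],"turn":[0,0,-0.08],"grip":0.3},
    {"xyz":[-134,302,0],"turn":[0,0,-0.09],"grip":0.3},
    {"xyz":[-146,330,0],"turn":[0,0,-0.1],"grip":0.3},
    {"xyz":[-155,350,0],"turn":[0,0,-0.114],"grip":0.3},
    {"xyz":[-159,359,0],"turn":[0,0,-0.114],"grip":0.3}
  ]
}}

```text
clock: 39.27
tcp_pos: [0.6272, -0.0701, 0.1326]
orientation: [-0.002, -0.03, 1.0, 0.001]
wrist_force: [-0.1, -0.8, -3.8]
finger_gap: 0.0463
grip_force: 84.3
```

Call:
{"fn": "apply_moves", "kwargs": {
  "rows": [
    {"xyz":[0,0,5],"turn":[0,0,0],"grip":0.3},
    {"xyz":[0,0,10],"turn":[0,0,0],"grip":0.3},
    {"xyz":[0,0,15],"turn":[0,0,0],"grip":0.3},
    {"xyz":[0,0,15],"turn":[0,0,0],"grip":0.3}
  ]
}}

```text
clock: 39.6
tcp_pos: [0.6256, -0.0749, 0.1179]
orientation: [-0.002, -0.027, 1.0, 0.0]
wrist_force: [0.1, 0.2, -4.6]
finger_gap: 0.0465
grip_force: 84.3
```

Run:
```python
from look import *
go(.6285,-.0755,.088,1.571+.056);s=st();print(s['finger_gap'],s['grip_force'],s['wrist_force'])
pan(['scene'])
```

```text
MOVE [-2.9 -0.8 29.9] turn [ 0.001 -0.004 -0.002] | tcp [ 0.6256 -0.0749  0.1179] yaw 1.625 t 39.6
0.046505821796637155 84.3029522895813 [ 0.10567226  0.20742088 -4.5739987 ]
scene placed px [281. 235.] ctr 628.9 45.5 size 210 23 ang 3.2 z 0.0781
scene placed px [308. 240.] ctr 625.2 127.0 size 210 23 ang 2.9 z 0.0778
scene placed px [226. 237.] ctr 673.5 -113.8 size 128 24 ang 2.8 z 0.0778
scene placed px [253. 239.] ctr 662.2 -32.1 size 150 23 ang 3.0 z 0.0779
```

Call:
{"fn": "apply_moves", "kwargs": {
  "rows": [
    {"xyz":[-2,-0.5,12],"turn":[0,0,0],"grip":0.3},
    {"xyz":[-2,-0.5,22],"turn":[0,0,0],"grip":0.3},
    {"xyz":[-2,-0.5,27],"turn":[0,0,0],"grip":0.3},
    {"xyz":[-2,-0.5,29],"turn":[0,0,0],"grip":0.3},
    {"xyz":[-2,-0.5,29],"turn":[0,0,0],"grip":0.3},
    {"xyz":[-2,-0.5,29],"turn":[0,0,0],"grip":0.3}
  ]
}}

```text
clock: 40.15
tcp_pos: [0.6294, -0.0741, 0.0912]
orientation: [-0.0, -0.028, 1.0, 0.0]
wrist_force: [0.3, 0.7, -3.4]
finger_gap: 0.0463
grip_force: 84.3
```

Run:
```python
from look import *
go(.6285,-.0755,.088,1.571+.056);s=st();print(s['finger_gap'],s['grip_force'],s['wrist_force'])
```

```text
MOVE [ 1.  -1.3  3.2] turn [ 0. -0.  0.] | tcp [ 0.6294 -0.0741  0.0912] yaw 1.627 t 40.1
0.04631328960846403 84.30180072784424 [ 0.31803544  0.70500417 -3.40554844]
```

Call:
{"fn": "apply_moves", "kwargs": {
  "rows": [
    {"xyz":[0,-0.5,1],"turn":[0,0,0],"grip":0.3},
    {"xyz":[0,-0.5,2],"turn":[0,0,0],"grip":0.3},
    {"xyz":[0,-0.5,2],"turn":[0,0,0],"grip":0.3}
  ]
}}

```text
clock: 40.4
tcp_pos: [0.6297, -0.0746, 0.0895]
orientation: [0.0, -0.028, 1.0, -0.0]
wrist_force: [-0.4, 0.3, -3.2]
finger_gap: 0.0466
grip_force: 84.3
```

Run:
```python
from look import *
s=st();print(s['finger_gap'],s['grip_force'],s['wrist_force'],s['tcp_pos'])
rol(['scene'])
```

```text
0.046619625888401614 84.30145025253296 [-0.38109273  0.27906626 -3.20891583] [ 0.62969247 -0.07464078  0.08953754]
scene roller px [295. 233.] ctr 630.2 86.2 size 153 40 ang 3.3 z 0.1123
scene roller px [241. 229.] ctr 661.7 -67.1 size 94 57 ang -4.8 z 0.1134
```

Call:
{"fn": "apply_moves", "kwargs": {
  "rows": [
    {"xyz":[0,-0.5,1],"turn":[0,0,0],"grip":0.3},
    {"xyz":[0,-0.5,1.5],"turn":[0,0,0],"grip":0.3},
    {"xyz":[0,-0.5,1.5],"turn":[0,0,0],"grip":0.3}
  ]
}}

```text
clock: 40.7
tcp_pos: [0.6297, -0.0752, 0.0883]
orientation: [0.0, -0.028, 1.0, -0.0]
wrist_force: [-0.4, -1.1, -1.1]
finger_gap: 0.0467
grip_force: 84.7
```

Call:
{"fn": "apply_moves", "kwargs": {
  "rows": [
    {"xyz":[0,0,0],"turn":[0,0,0],"grip":0.75},
    {"xyz":[0,0,0],"turn":[0,0,0],"grip":0.75},
    {"xyz":[0,0,0],"turn":[0,0,0],"grip":0.75},
    {"xyz":[0,0,0],"turn":[0,0,0],"grip":0.75},
    {"xyz":[0,0,-15],"turn":[0,0,0],"grip":0.75},
    {"xyz":[0,0,-40],"turn":[0,0,0],"grip":0.8},
    {"xyz":[0,0,-80],"turn":[0,0,0],"grip":0.8},
    {"xyz":[0,0,-80],"turn":[0,0,0],"grip":0.4},
    {"xyz":[0,0,-80],"turn":[0,0,0],"grip":0},
    {"xyz":[0,0,-80],"turn":[0,0,0],"grip":0}
  ]
}}

```text
clock: 41.53
tcp_pos: [0.6298, -0.0752, 0.1681]
orientation: [0.001, -0.028, 1.0, -0.0]
wrist_force: [0.3, -0.0, -1.5]
finger_gap: 0.0323
grip_force: 0.0
```

Run:
```python
from look import *
go(.629,-.326,.17,1.571);rol();pan()
```

```text
MOVE [  14.9 -250.4   -1.8] turn [-0.     0.001  0.056] | tcp [ 0.6298 -0.0752  0.1681] yaw 1.627 t 41.5
top roller px [250. 157.] ctr 626.0 87.1 size 151 40 ang 3.7 z 0.1133
scene roller px [241. 226.] ctr 642.4 -74.5 size 130 38 ang 6.6 z 0.1128
scene roller px [295. 233.] ctr 631.0 86.8 size 155 39 ang 3.2 z 0.1125
top placed px [265. 156.] ctr 627.6 45.7 size 206 21 ang 3.3 z 0.0788
top placed px [236. 161.] ctr 623.8 127.1 size 209 21 ang 3.1 z 0.0787
scene placed px [255. 231.] ctr 632.8 -34.0 size 209 23 ang 3.0 z 0.078
scene placed px [282. 235.] ctr 628.9 46.0 size 210 23 ang 2.9 z 0.0781
scene placed px [227. 231.] ctr 654.9 -114.4 size 165 25 ang 3.0 z 0.0777
scene placed px [308. 240.] ctr 625.5 127.2 size 210 22 ang 3.1 z 0.0779
```

Both rollers are in; now over the print key, with a look at the pan.

Call:
{"fn": "apply_moves", "kwargs": {
  "rows": [
    {"xyz":[15,-250,0],"turn":[0,0,0.056],"grip":0},
    {"xyz":[15,-250,0],"turn":[0,0,0.056],"grip":0},
    {"xyz":[15,-250,0],"turn":[0,0,0.056],"grip":0},
    {"xyz":[15,-250,0],"turn":[0,0,0.056],"grip":0},
    {"xyz":[15,-250,0],"turn":[0,0,0.056],"grip":0},
    {"xyz":[15,-250,0],"turn":[0,0,0.056],"grip":0},
    {"xyz":[15,-250,0],"turn":[0,0,0.056],"grip":0},
    {"xyz":[15,-250,30],"turn":[0,0,0.056],"grip":0},
    {"xyz":[15,-250,70],"turn":[0,0,0.056],"grip":0},
    {"xyz":[15,-250,100],"turn":[0,0,0.056],"grip":0},
    {"xyz":[15,-250,100],"turn":[0,0,0.056],"grip":0},
    {"xyz":[15,-250,100],"turn":[0,0,0.056],"grip":0}
  ]
}}

```text
clock: 42.73
tcp_pos: [0.6266, -0.3241, 0.065]
orientation: [-0.003, -0.0, 1.0, 0.002]
wrist_force: [0.5, 0.2, -0.1]
finger_gap: 0.0
grip_force: 0.0
```

Run:
```python
from look import *
go(.629,-.326,.036,1.571);rol();pan()
c=cam('top');cv2.imwrite('pics/t9.png',cv2.resize(c['color'][80:260,90:460],None,fx=2,fy=2,interpolation=cv2.INTER_CUBIC))
```

```text
MOVE [-2.6 -2.  29. ] turn [ 0.004 -0.005  0.   ] | tcp [ 0.6266 -0.3241  0.065 ] yaw 1.571 t 42.7
top roller px [309. 155.] ctr 627.9 -74.2 size 152 40 ang 4.0 z 0.1131
top roller px [250. 156.] ctr 626.5 85.5 size 151 41 ang 4.0 z 0.1132
scene roller px [242. 222.] ctr 630.7 -74.2 size 153 40 ang 4.1 z 0.1125
scene roller px [296. 232.] ctr 630.2 86.8 size 153 39 ang 3.0 z 0.1124
top placed px [323. 157.] ctr 630.7 -115.9 size 207 22 ang 3.3 z 0.0788
top placed px [265. 159.] ctr 627.1 46.0 size 207 21 ang 3.1 z 0.0788
top placed px [294. 158.] ctr 628.8 -34.5 size 207 22 ang 3.3 z 0.0791
top placed px [236. 161.] ctr 623.8 127.1 size 209 21 ang 3.1 z 0.0789
scene placed px [229. 226.] ctr 633.8 -115.8 size 208 24 ang 3.0 z 0.0779
scene placed px [255. 231.] ctr 631.6 -34.6 size 211 24 ang 3.2 z 0.078
scene placed px [281. 236.] ctr 628.8 46.4 size 210 23 ang 3.3 z 0.0779
scene placed px [308. 240.] ctr 625.5 127.2 size 210 22 ang 3.3 z 0.0781
```

View pics/t9.png

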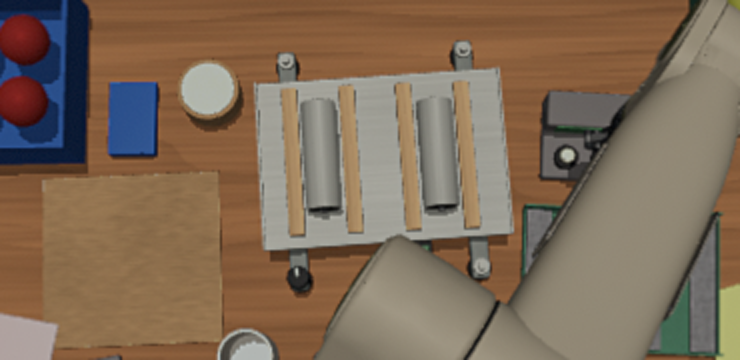

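The crop shows both rollers, at (321,155) and (438,153), each between two parallel chocks. Press print, then rise clear.

Call:
{"fn": "apply_moves", "kwargs": {
  "rows": [
    {"xyz":[-2.5,-2,12],"turn":[0,0,0],"grip":0},
    {"xyz":[-2.5,-2,20],"turn":[0,0,0],"grip":0},
    {"xyz":[-2.5,-2,25],"turn":[0,0,0],"grip":0},
    {"xyz":[-2.5,-2,29],"turn":[0,0,0],"grip":0},
    {"xyz":[-2.5,-2,31],"turn":[0,0,0],"grip":0},
    {"xyz":[-2.5,-2,32],"turn":[0,0,0],"grip":0},
    {"xyz":[-2.5,-2,32],"turn":[0,0,0],"grip":0}
  ]
}}

```text
clock: 43.57
tcp_pos: [0.6312, -0.3276, 0.038]
orientation: [0.0, -0.0, 1.0, -0.0]
wrist_force: [-4.2, 2.4, 12.0]
finger_gap: -0.0001
grip_force: 6.2
```

Run:
```python
from look import *
go(.629,-.326,.036,1.571);print(st()['wrist_force'])
```

```text
MOVE [2.2 1.6 2. ] turn [-0.001  0.001  0.   ] | tcp [ 0.6312 -0.3276  0.038 ] yaw 1.571 t 43.6
[-4.1938439   2.41010092 11.98198446]
```

Call:
{"fn": "apply_moves", "kwargs": {
  "rows": [
    {"xyz":[0,0,-40],"turn":[0,0,0],"grip":0},
    {"xyz":[0,0,-80],"turn":[0,0,0],"grip":0},
    {"xyz":[0,0,-120],"turn":[0,0,0],"grip":0},
    {"xyz":[0,0,-160],"turn":[0,0,0],"grip":0},
    {"xyz":[40,40,-170],"turn":[0,0,0],"grip":0},
    {"xyz":[80,70,-170],"turn":[0,0,0],"grip":0},
    {"xyz":[210,290,-170],"turn":[0,0,0],"grip":0},
    {"xyz":[210,290,-170],"turn":[0,0,0],"grip":0},
    {"xyz":[210,290,-170],"turn":[0,0,0],"grip":0},
    {"xyz":[210,290,-170],"turn":[0,0,0],"grip":0},
    {"xyz":[210,290,-170],"turn":[0,0,0],"grip":0},
    {"xyz":[210,290,-170],"turn":[0,0,0],"grip":0}
  ]
}}

```text
clock: 44.57
tcp_pos: [0.4342, -0.0598, 0.2052]
orientation: [-0.0, 0.0, 1.0, 0.0]
wrist_force: [1.0, 0.6, 1.8]
finger_gap: -0.0002
grip_force: 0.0
```

Call:
{"fn": "apply_moves", "kwargs": {
  "rows": [
    {"xyz":[0,0,0],"turn":[0,0,0],"grip":0},
    {"xyz":[0,0,0],"turn":[0,0,0],"grip":0},
    {"xyz":[0,0,0],"turn":[0,0,0],"grip":0}
  ]
}}

```text
clock: 44.82
tcp_pos: [0.4364, -0.0613, 0.2059]
orientation: [0.001, -0.001, 1.0, -0.0]
wrist_force: [0.3, -0.2, 0.8]
finger_gap: 0.0002
grip_force: 0.0
```

Run:
```python
from look import *
c=cam('wrist');u,v=pix(c,[.4946,-.035,.055])[0].astype(int);print(u,v,tool()[0])
a=c['color'];cv2.imwrite('pics/w9.png',np.hstack([cv2.resize(a[max(v-40,0):v+40,u-35:u+35],(350,400),interpolation=cv2.INTER_CUBIC),cv2.resize(a,(450,400))]))
rol();pan()
```

```text
308 247 [ 0.43678199 -0.06188597  0.20584137]
top roller px [308. 146.] ctr 650.9 -73.1 size 106 40 ang 2.6 z 0.1136
top roller px [250. 156.] ctr 626.6 86.0 size 150 41 ang 3.7 z 0.1132
scene roller px [242. 221.] ctr 631.1 -73.8 size 154 38 ang 3.5 z 0.1129
scene roller px [295. 232.] ctr 629.9 87.1 size 153 40 ang 2.7 z 0.1123
top placed px [322. 145.] ctr 663.0 -113.9 size 142 22 ang 3.2 z 0.079
top placed px [265. 159.] ctr 627.1 46.0 size 207 21 ang 3.1 z 0.0788
top placed px [293. 155.] ctr 634.8 -34.1 size 195 22 ang 3.3 z 0.0791
top placed px [236. 161.] ctr 623.8 127.1 size 209 21 ang 3.1 z 0.0786
scene placed px [229. 226.] ctr 633.6 -115.9 size 212 25 ang 2.9 z 0.0779
scene placed px [255. 230.] ctr 631.6 -34.3 size 211 24 ang 3.0 z 0.0778
scene placed px [281. 235.] ctr 628.9 46.1 size 210 23 ang 2.9 z 0.0778
scene placed px [308. 240.] ctr 625.2 127.4 size 211 23 ang 2.7 z 0.078
```

View pics/w9.png

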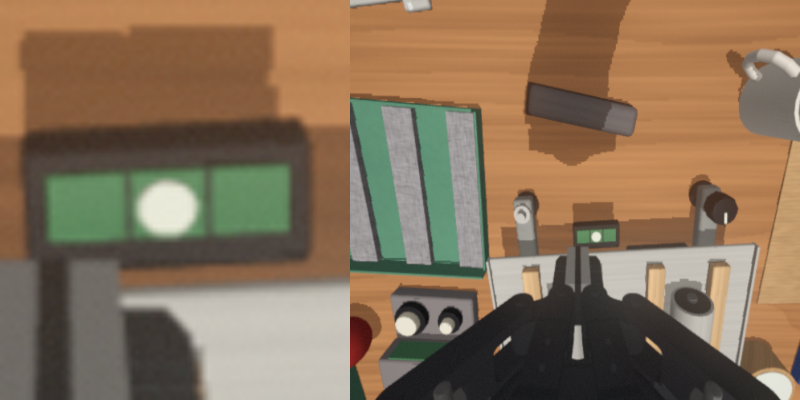

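The bubble at (167,208) stands between the marks at columns 128 and 207. Rollers and chocks are in place, both keys are up and the arm is clear, so I'm handing in.

```bash
python3 -c "
from workcell import ticket
print(ticket.hand_in())"
```

```text
the job is handed in; nothing more can be done
None
```

The job is handed in, with no verdict returned: the scale is level, the four chocks lie about 81 mm apart, tare was pressed, both rollers present are chocked in gaps of their own, print was pressed, and the arm is clear.

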